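# Free the dead fraction collector's door with its release key

### The job

The fraction collector has lost power with its door locked. Take the flat release key out of the tool block, lower its blade through the narrow slot in the collector's deck and press the sprung hook below it down, lightly and by feel, until the door springs ajar. Then stand the key upright in its own hole in the tool block again, swing the door wide open, and leave everything else where it stands.

Things in the scene. Friction and masses are not known exactly. Their poses are not given: they have to be found in the camera images.
- collector: Fraction collector, fixed: white bench instrument, 280 mm deep (x), 340 mm wide (y), deck (level top plate, 6 mm thick) 180 mm above the bench; dark red control column at the left of its front. Origin: centre of its underside, on the bench; x points from its front to its back, y to its left as seen facing the front, z up.
- slot (a point): Centre of the mouth of the narrow service slot, at the deck's top; axes as collector. The slot goes straight through the deck, 9 mm across (x) by 19 mm long (y), edges with a 1 mm chamfer; it has a thin flat steel rim and the deck around it is bare. The hook lies straight below.
- hook_mean (a point): A point fixed in the collector, straight below the slot and 28 mm under the deck's top: the mean height of the hook's flat top (a steel lever 14 mm wide, sprung upward). Door and hook are hung together on a plate that is set up to 8 mm higher or lower, so the hook's true top lies 20 to 36 mm under the deck's top: not measured, only felt.
- door (a joint): Angle of the door: 0 closed and held by the hook. Pressed by the blade, the hook yields from about 4 N, lets go 6 to 7 mm below its rest height at 6 to 10 N and stops hard 1 mm lower; over 15 N on the hook bends it (25 N on the deck). Freed, a sprung ejector swings the door ajar to about 0.15. It has light drag, stays where left, ends at 1.9; wide open is 1.0 or more.
- hinge (a point): Point on the door's upright hinge line at the height of the deck's top, fixed; axes as collector. The door, a white framed window 180 mm wide, 14 mm thick, its top edge 12 mm (+-8) below the deck's top, reaches to -y when closed; its mid-plane holds the hinge line. It opens out of the front: its free edge swings to -x, clockwise seen from above.
- handle_shut (a point): Point fixed to the collector: where the door handle's upper part is while the door is shut, 30 mm below the deck's top, 42 mm to -x and 160 mm to -y of the hinge line. The handle turns with the door about that line: an upright round bar 10 mm thick, 35 mm clear of the door's face, from 9 to 100 mm below the deck's top (+-8 mm), with a thin stay to the door at each end.
- key_grip (a point): Centre of the release key's handle: a black slab 14 mm thick (x), 34 mm wide (y), 42 mm high, over a straight flat steel blade 6 mm thick (x), 16 mm wide (y), 70 mm long pointing down (-z). About 80 g. 91 mm above the blade's tip. It starts upright in one of the tool block's holes, tip on the hole's floor, 10 mm above the bench. Told from the other two tools by its slab handle.
- key_tip (a point): Centre of the flat lower end of the key's blade; axes as key_grip.
- key: The whole release key; its origin is the blade's tip, axes as key_grip.
- block: Grey tool block, fixed, 70 mm (x) by 200 mm (y), 45 mm high; origin at the centre of its underside on the bench. Three equal upright holes in a row along its y at -65, 0 and +65 mm, each 9 mm (x) by 19 mm (y), 35 mm deep, edges chamfered 1 mm; the tools' blades stand in them with their 6 mm thickness along the block's x.
- spatula: Spatula with a round wooden handle 20 mm thick, standing in another hole of the block, 120 mm long. Origin at its lower end. Leave it.
- driver: Driver with a level black crossbar, 50 mm long, standing in another hole of the block, 89 mm high. Origin at its lower end. Leave it.
- deck_bottle: Small amber bottle, 48 mm thick, 85 mm high, standing on the left half of the collector's deck. Origin at its underside. Leave it.
- beaker: Glass beaker, 66 mm wide, 85 mm high, right of the collector. Origin at its underside. Leave it.
- tube_rack: White tube rack with tubes, 90 by 190 mm, 90 mm high. Origin at its underside. Leave it.
- tip_box: Blue pipette-tip box, 85 by 120 mm, 65 mm high. Origin at its underside. Leave it.
- buffer_bottle: Large glass buffer bottle, 90 mm thick, 190 mm high. Origin at its underside. Leave it.

How it is judged:
By the outcome, as a careful person would: the job done as asked, in the order asked, and still so for the second after the job is handed in, with the robot touching nothing.
It also fails if it takes over 70 s, if anything falls off the work surface, if the arm or the gripper's body presses on something with over 40 N, if the wrist force passes 120 N, or if a joint passes its speed limit or range.

### The arm

A 6-joint arm with a two-finger parallel gripper is mounted at the origin on the work surface. World frame = base frame: x ahead of the robot, y to its left, z up, the work surface at z = 0. Lengths are in m, angles in degrees, forces in N, time in s.
With the tool pointing down it reaches from about 0.375 to 0.9 m from the base axis. Payload 3.1 kg.
Tool frame: the origin (TCP) lies at the very end of the fingers, on their centre line; the grasp point (between the pads) lies 19 mm behind it; z points along the fingers, y is the line along which they close (so a half turn about z gives the same grasp; the last joint's range is limited). The gripper opens to 87 mm and grips with 3 to 60 N. Pads are 19 mm wide; open, the fingers measure 117 mm over their backs; the gripper's body (75 mm by 190 mm) begins 51 mm behind the grasp point.
Start: joints at [-81.561, 30.224, 82.088, -0, 67.689, -10.227], TCP at [0.2, -0.592, 0.223] pointing down, gripper open.
Joint ranges: [-176.69, 176.69], [-43.24, 126.21], [12.49, 139.97], [-82, 262], [0, 151.66], [-163.58, 163.58]. Speed limits (degrees/s): [159.86, 159.86, 180, 180, 180, 180].

### API

Orientations are given as a 3x3 rotation matrix whose columns are the frame's x, y, z axes.
In Python, from rig import bot gives the robot as it stands.
- The arm moves only by the tool move_arm, never from a script. Its argument "increments" is a list of rows, each an object with "xyz": the shift along the tool's x, y, z in mm, a list of three; "roll": the turn about the tool's z in rad; "grip": the opening in per cent of the stroke, from 0 (shut) to 100 (fully open). A call has 1 to 5 rows; each row shifts and turns the commanded pose from where the row before left it, along the tool's axes as they then stand; what a row does not reach is not made up. A row lasts 1/12 s, in which the tool goes at most 41.7 mm and 7.16 degrees, less where a joint would pass 70% of its speed; a pose out of reach is approached as far as the arm can. A call is refused whole if a number of a shift passes 41.7 or a number of a turn 0.125, either way. A call with a gripper value outside its range is refused whole. The fingers move at their own pace and stop on an object; the grip force is fixed at half the most. Time passes only in rows, so rows that do not move let the fingers close. It gives the time, the measured TCP pose, the force, the opening and the grip force at its end, in the units of the state.
- bot.read_state(): the state, without advancing time (a new reading comes with each control period).
- bot.capture(name): name is "scene" or "side" or "wrist"; returns (picture, depth): 384x512x3 uint8, red, green, blue; 384x512 float32, m along the optical axis (not along the pixel's ray), 0 where there is no reading.
- bot.camera_model(name): a dict with "intrinsics" (3x3 intrinsics, pixels), "D" ([k1, k2, p1, p2, k3] as OpenCV has them; the pictures are not rectified), "rvec" (rotation vector, rad) and "tvec" (3), from world to camera coordinates, as OpenCV has them; the wrist camera has in their place "tool_from_camera" (4x4, takes a point from camera to tool coordinates, whose origin is the TCP and whose axes are the flange's). Camera axes: x right, y down, z forward; pixel columns grow to the right and rows downward; lengths in m; the calibration is good to about 2 mm. A picture is of the moment at which its call begins: read the wrist's pose just before it. camera_model takes no time and is no camera call.
- bot.hand_in(): hands the job in; it is judged then, once.
Trained networks look in the newest picture that a camera, given by its name, has taken for a name from the list of things; names that differ only in an ending like _2 or _b are one class to them, and where a whole thing is asked for, a point or a joint stands for the part that bears it (a point fixed in the world has none). Each returns a list of dicts, best first, with "conf" (0 to 1); they miss things now and then, are a little off and sometimes report something else, mostly with a low value. They report only what shows in the picture. A call takes as long as a camera call.
- bot.spot_in(label, camera): "at" ([x, y, z] in m, in the coordinates of the camera as it stood for that picture, good to about 4 mm: the middle of the surface that is visible of it).
- bot.trace(label, camera): "mask" (384x512 bool, what is visible of it).
The state is a dict: "time_s": time; "joint_positions": joint angles; "qvel": joint speeds; "tau": joint torques, N m; "position": TCP position; "tcp_rot": TCP orientation; "force": force on the tool from outside, world axes, zero at the start; "moment": the same for the moment, N m; "opening": opening from 0.0 (shut) to 1.0 (fully open); "grasp_force": force on a finger pad.
Only numpy, scipy, OpenCV 4.12 (cv2) and the standard library are available. Lean on these libraries where they do the work, as an engineer would, in place of code of your own. Each camera call takes 0.05 s, during which the arm holds its last target. There are 200 camera calls.

## Working session

There is one attempt and no reset: what is moved stays moved. The work goes in short steps, Python scripts to look and compute and a tool call to move; the robot and the scene stay as the last step left them, time stands still between calls to the robot, and variables do not carry over. Pictures are saved under pics/ and viewed, at most 10 in all, crops included, and the job is handed in when it is done.

Besides the shell and the picture viewer there is one more tool, called after "Request:" by a JSON object that holds its "fn" and its "kwargs", one argument or row to a line. move_arm: Moves the arm, as the interface text tells. Its arguments: {"type":"object","properties":{"increments":{"type":"array"}},"required":["increments"]}

```bash
mkdir -p pics; cat > h.py <<'E'
import numpy as np, cv2
from rig import bot
def pose(name):
    m=bot.camera_model(name)
    if name=="wrist":
        s=bot.read_state(); T=np.eye(4); T[:3,:3]=s["tcp_rot"]; T[:3,3]=s["position"]
        return m, T@np.array(m["tool_from_camera"])
    R=cv2.Rodrigues(np.array(m["rvec"],float))[0]; T=np.eye(4); T[:3,:3]=R.T; T[:3,3]=-R.T@np.array(m["tvec"],float).ravel()
    return m,T
def shot(name,png=None):
    m,T=pose(name); p,d=bot.capture(name)
    if png: cv2.imwrite("pics/"+png,p[:,:,::-1])
    return m,T,p,d
def cloud(m,T,d):
    h,w=d.shape; u,v=np.meshgrid(np.arange(w),np.arange(h))
    n=cv2.undistortPoints(np.stack([u,v],-1).reshape(-1,1,2).astype(np.float64),np.array(m["intrinsics"],float),np.array(m["D"],float)).reshape(h,w,2)
    P=np.dstack([n[...,0]*d,n[...,1]*d,d])@T[:3,:3].T+T[:3,3]
    P[d<=0]=np.nan
    return P
def spot(l,name,T):
    return [(np.round(T[:3,:3]@np.array(r["at"])+T[:3,3],4).tolist(),round(r["conf"],2)) for r in bot.spot_in(l,name)]
E
python3 - <<'E'
from h import *
s=bot.read_state(); print({k:np.round(v,3).tolist() for k,v in s.items()})
for c in ["scene","side","wrist"]:
    m,T,p,d=shot(c,c+"0.png"); print(c,T[:3].round(3).tolist())
    np.savez(c+"0.npz",P=cloud(m,T,d))
    for l in ["collector","slot","door","handle_shut","key","key_grip","block","spatula","driver","deck_bottle","beaker","tube_rack"]:
        if c!="wrist": print(l,spot(l,c,T)[:2])
a=cv2.imread("pics/scene0.png");b=cv2.imread("pics/side0.png")
cv2.imwrite("pics/both.png",cv2.resize(np.vstack([a,b]),(400,600)))
E
```

```text
{'time_s': 0.0, 'joint_positions': [-81.562, 30.279, 82.156, 0.0, 67.687, -10.227], 'qvel': [-0.043, 0.068, -0.079, -0.0, -0.058, -0.067], 'tau': [0.001, -44.003, -17.659, 0.063, 0.058, -0.0], 'position': [0.2, -0.591, 0.222], 'tcp_rot': [[0.947, 0.32, -0.0], [0.32, -0.947, 0.002], [0.0, -0.002, -1.0]], 'force': [1.609, 0.185, -0.288], 'moment': [0.078, -0.003, -0.064], 'grasp_force': 0.0, 'opening': 1.002}
scene [[0.348, 0.52, -0.78, 1.602], [0.937, -0.196, 0.288, -0.352], [-0.003, -0.831, -0.556, 0.859]]
collector [([0.8738, 0.0526, 0.1831], 0.77)]
slot [([0.8729, 0.0568, 0.1786], 0.65)]
door [([0.6001, 0.0272, 0.1723], 0.53)]
handle_shut [([0.8738, 0.0532, 0.1861], 0.65), ([0.7113, -0.4285, 0.0707], 0.63)]
key [([0.5308, -0.3472, 0.0938], 0.68)]
key_grip [([0.5274, -0.3444, 0.0957], 0.7)]
block [([0.5463, -0.341, 0.0465], 0.88)]
spatula [([0.5115, -0.2818, 0.099], 0.45)]
driver [([0.5574, -0.4078, 0.0901], 0.55)]
deck_bottle [([0.79, 0.1753, 0.2228], 0.78)]
beaker [([0.756, -0.2742, 0.059], 0.61)]
tube_rack [([0.4251, 0.4315, 0.0586], 0.77)]
side [[-0.896, -0.272, 0.351, 0.201], [-0.444, 0.535, -0.718, 0.801], [0.007, -0.8, -0.6, 0.808]]
collector [([0.7008, 0.1618, 0.1725], 0.95), ([0.7321, -0.2731, 0.0728], 0.69)]
slot [([0.7004, 0.1698, 0.1768], 0.89), ([0.6651, -0.3807, 0.0563], 0.57)]
door [([0.6116, 0.0675, 0.113], 0.81), ([0.5144, -0.2933, 0.0482], 0.19)]
handle_shut [([0.7056, 0.1651, 0.1791], 0.59)]
key [([0.6653, -0.3807, 0.06], 0.42)]
key_grip [([0.7349, -0.2718, 0.071], 0.22)]
block [([0.5127, -0.2889, 0.0462], 0.97)]
spatula []
driver []
deck_bottle [([0.771, 0.1966, 0.2266], 0.64), ([0.4053, 0.4171, 0.0541], 0.27)]
beaker [([0.7353, -0.2708, 0.0764], 0.81), ([0.6666, -0.3805, 0.0578], 0.4)]
tube_rack [([0.4028, 0.4179, 0.0531], 0.7)]
wrist [[0.32, -0.903, -0.288, 0.279], [-0.947, -0.305, -0.097, -0.565], [-0.001, 0.304, -0.953, 0.385]]
```

View pics/scene0.png

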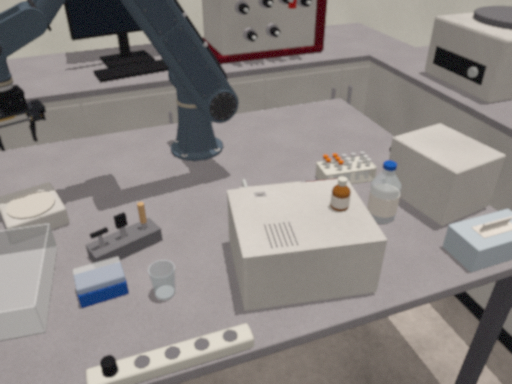

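View pics/side0.png

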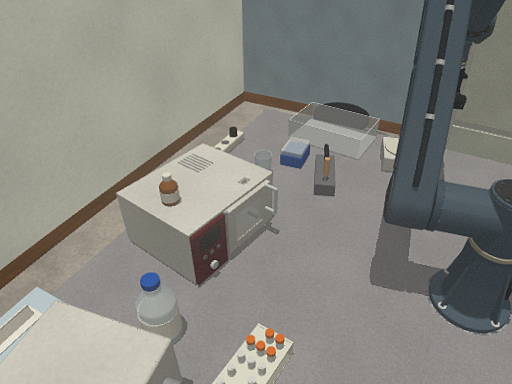

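Both pictures show the block at scene (125,240) with driver, key (middle, 120,220) and spatula. The collector slot is at scene (260,193) and side (243,181), near the front edge above the door. The door handle is at side (275,200). Next I fit the deck and block rectangles from the depth.

```bash
python3 - <<'E'
from h import *
from scipy.spatial import cKDTree
def rect(xy):
    r=cv2.minAreaRect((xy*1000).astype(np.float32)); return np.round(r[0],1),np.round(r[1],1),round(r[2],2)
def fit(xy,L,W,name):
    # robust filter then rect
    t=cKDTree(xy); n=np.array([len(q) for q in t.query_ball_point(xy,0.006)]); k=xy[n>np.percentile(n,50)*.3]
    print(name,len(xy),rect(k))
for c in ["scene","side"]:
    P=np.load(c+"0.npz")["P"]; Q=P.reshape(-1,3); Q=Q[~np.isnan(Q[:,0])]
    dk=Q[(abs(Q[:,2]-.18)<.008)&(Q[:,0]>.5)&(Q[:,0]<1.05)&(abs(Q[:,1])<.35)]
    print(c,"deck z",np.median(dk[:,2])); fit(dk[:,:2],0,0,"deck")
    bk=Q[(abs(Q[:,2]-.045)<.008)&(np.hypot(Q[:,0]-.54,Q[:,1]+.345)<.13)]
    print("block z",np.median(bk[:,2]) ); fit(bk[:,:2],0,0,"block")
    fl=Q[(abs(Q[:,2])<.01)&(Q[:,0]<.9)]; print("floor",np.median(fl[:,2]))
    a=cv2.imread(f"pics/{c}0.png")
    u,v=(260,193) if c=="scene" else (243,181)
    for dv in (-2,0,2): print([np.round(P[v+dv,u+du],3).tolist() for du in (-4,0,4)])
    cr=a[v-24:v+24,u-32:u+32]; cv2.imwrite(f"pics/{c}_slot.png",cv2.resize(cr,(400,300),interpolation=cv2.INTER_CUBIC))
    u,v=(122,228) if c=="scene" else (325,168)
    cr=a[v-30:v+30,u-40:u+40]; cv2.imwrite(f"pics/{c}_blk.png",cv2.resize(cr,(400,300),interpolation=cv2.INTER_CUBIC))
g=lambda n:cv2.imread("pics/"+n)
cv2.imwrite("pics/mos.png",np.vstack([np.hstack([g("scene_slot.png"),g("side_slot.png")]),np.hstack([g("scene_blk.png"),g("side_blk.png")])]))
E
```

```text
scene deck z 0.18069772902368375
deck 8983 (array([745.4,  87.6]), array([339.9, 331.3]), 79.5)
block z 0.04498087801487721
block 1170 (array([ 528.8, -346.2]), array([ 76.8, 203.3]), 18.68)
floor 0.0010801432397512523
[[0.637, 0.012, 0.183], [0.636, 0.024, 0.18], [0.64, 0.034, 0.18]]
[[0.642, 0.01, 0.181], [0.646, 0.02, 0.181], [0.649, 0.031, 0.18]]
[[0.649, 0.008, 0.179], [0.648, 0.02, 0.176], [0.662, 0.025, 0.183]]
side deck z 0.1809413299531492
deck 7334 (array([742.2,  89.3]), array([342.9, 336.9]), 79.65)
block z 0.0463608985226146
block 575 (array([ 572.4, -334.4]), array([159.9, 216.1]), 19.39)
floor 0.00045764576962192827
[[0.667, 0.02, 0.182], [0.658, 0.014, 0.181], [0.648, 0.008, 0.181]]
[[0.662, 0.029, 0.182], [0.706, -0.07, 0.107], [0.643, 0.018, 0.182]]
[[0.659, 0.035, 0.18], [0.648, 0.032, 0.182], [0.639, 0.025, 0.181]]
```

View pics/mos.png

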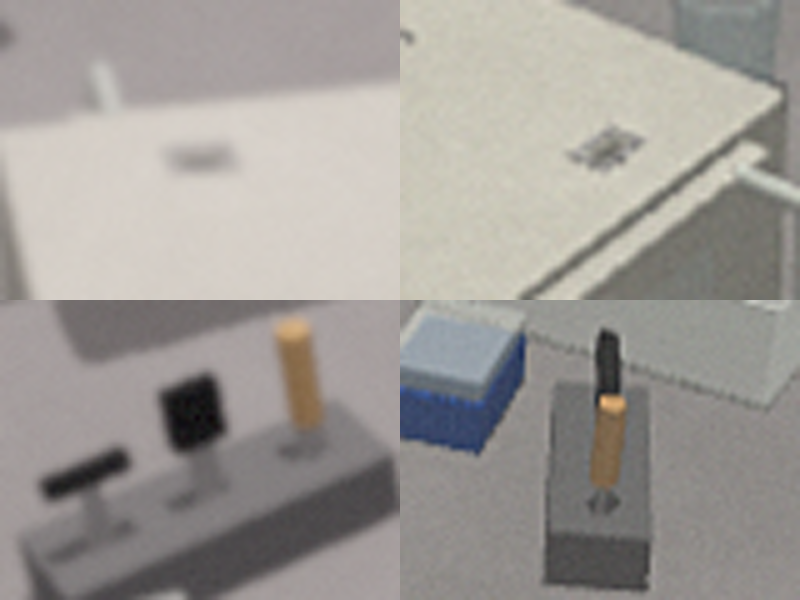

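The crops show the slot (rim) close to the deck's front edge, and the key upright in the middle hole of the block with its thickness along the block's short axis. Moving above the key.

```bash
cat >> h.py <<'E'
def plan(x,y,z,head,n,grip,start=None,c=None):
    """rows from the current pose (or start=(x,y,z,head)) to a target, tool kept down"""
    s=bot.read_state(); R=np.array(s["tcp_rot"]); p=np.array(s["position"]); h=np.degrees(np.arctan2(R[1,0],R[0,0]))
    if start is not None: p=np.array(start[:3],float); h=start[3]
    t=np.array([x,y,z],float); rows=[]
    for i in range(n):
        d=(t-p)/(n-i); a=np.radians(h); X=np.array([np.cos(a),np.sin(a),0]); Y=np.array([np.sin(a),-np.cos(a),0])
        v=np.round([d@X*1000,d@Y*1000,-d[2]*1000],1); dh=(head-h+180)%360-180; r=round(-np.radians(dh)/(n-i),3)
        p=p+(v[0]*X+v[1]*Y-v[2]*np.array([0,0,1]))/1000; h-=np.degrees(r); rows.append((v.tolist(),r))
    for i in range(0,n,5): print(", ".join('{"xyz":[%g,%g,%g],"roll":%g,"grip":%g}'%(*v,r,grip) for v,r in rows[i:i+5]))
E
python3 - <<'E'
from h import *
for c in ["scene","side"]:
    P=np.load(c+"0.npz")["P"].reshape(-1,3); P=P[~np.isnan(P[:,0])]
    dk=P[(abs(P[:,2]-.18)<.006)&(P[:,0]>.5)&(P[:,0]<1.05)&(abs(P[:,1])<.35)]
    a=np.radians(-10.45); X=np.array([np.cos(a),np.sin(a)]);Y=np.array([-np.sin(a),np.cos(a)])
    u=dk[:,:2]@X;v=dk[:,:2]@Y; print(c,"x front/back",np.percentile(u,[.3,1,2,50,99,99.7]).round(3),"y",np.percentile(v,[.3,1,99,99.7]).round(3))
    sl=np.array([.645,.021]); print("slot",sl@X,sl@Y)
    f=P[(P[:,2]>.05)&(P[:,2]<.17)]; fu=f[:,:2]@X; fv=f[:,:2]@Y
    h=(fu<0.59)&(fu>.5)&(fv>0)&(fv<.35); print("handle pts",h.sum(),np.c_[fu,fv,f[:,2]][h].round(3)[:25].tolist())
plan(.529,-.346,.2,108.7,15,100)
E
```

```text
scene x front/back [0.584 0.597 0.603 0.771 0.88  0.881] y [0.052 0.054 0.387 0.39 ]
slot 0.6304928230577499 0.1376401106969511
handle pts 3 [[0.549, 0.104, 0.161], [0.555, 0.103, 0.162], [0.549, 0.104, 0.155]]
side x front/back [0.568 0.588 0.591 0.707 0.877 0.879] y [0.053 0.056 0.391 0.392]
slot 0.6304928230577499 0.1376401106969511
handle pts 1620 [[0.586, 0.093, 0.17], [0.586, 0.089, 0.168], [0.587, 0.087, 0.163], [0.587, 0.111, 0.17], [0.586, 0.117, 0.17], [0.586, 0.112, 0.167], [0.585, 0.108, 0.165], [0.585, 0.103, 0.162], [0.577, 0.11, 0.17], [0.586, 0.121, 0.169], [0.585, 0.118, 0.167], [0.587, 0.111, 0.163], [0.587, 0.106, 0.159], [0.586, 0.103, 0.159], [0.586, 0.098, 0.156], [0.586, 0.093, 0.153], [0.586, 0.088, 0.15], [0.587, 0.129, 0.17], [0.587, 0.125, 0.168], [0.587, 0.12, 0.164], [0.587, 0.116, 0.162], [0.586, 0.112, 0.161], [0.587, 0.106, 0.157], [0.587, 0.101, 0.153], [0.587, 0.097, 0.151]]
{"xyz":[26,-8.5,1.5],"roll":-0.105,"grip":100}, {"xyz":[26.8,-5.8,1.5],"roll":-0.105,"grip":100}, {"xyz":[27.2,-2.9,1.5],"roll":-0.105,"grip":100}, {"xyz":[27.4,-0,1.5],"roll":-0.105,"grip":100}, {"xyz":[27.2,2.8,1.5],"roll":-0.105,"grip":100}
{"xyz":[26.8,5.7,1.5],"roll":-0.105,"grip":100}, {"xyz":[26.1,8.4,1.5],"roll":-0.105,"grip":100}, {"xyz":[25,11.1,1.5],"roll":-0.105,"grip":100}, {"xyz":[23.7,13.7,1.5],"roll":-0.104,"grip":100}, {"xyz":[22.2,16.1,1.5],"roll":-0.105,"grip":100}
{"xyz":[20.4,18.3,1.5],"roll":-0.104,"grip":100}, {"xyz":[18.3,20.3,1.5],"roll":-0.105,"grip":100}, {"xyz":[16.1,22.2,1.5],"roll":-0.104,"grip":100}, {"xyz":[13.7,23.7,1.5],"roll":-0.105,"grip":100}, {"xyz":[11.2,25,1.5],"roll":-0.104,"grip":100}
```

Request:
{"fn": "move_arm", "kwargs": {
  "increments": [
    {"xyz":[26,-8.5,1.5],"roll":-0.105,"grip":100},
    {"xyz":[26.8,-5.8,1.5],"roll":-0.105,"grip":100},
    {"xyz":[27.2,-2.9,1.5],"roll":-0.105,"grip":100},
    {"xyz":[27.4,0,1.5],"roll":-0.105,"grip":100},
    {"xyz":[27.2,2.8,1.5],"roll":-0.105,"grip":100}
  ]
}}

```text
time_s: 1.77
position: [0.3105, -0.5094, 0.215]
tcp_rot: [[0.656, 0.755, 0.0], [0.755, -0.656, -0.0], [0.0, 0.0, -1.0]]
force: [0.2, 0.7, 0.4]
opening: 0.999
grasp_force: 0.0
```

Request:
{"fn": "move_arm", "kwargs": {
  "increments": [
    {"xyz":[26.8,5.7,1.5],"roll":-0.105,"grip":100},
    {"xyz":[26.1,8.4,1.5],"roll":-0.105,"grip":100},
    {"xyz":[25,11.1,1.5],"roll":-0.105,"grip":100},
    {"xyz":[23.7,13.7,1.5],"roll":-0.104,"grip":100},
    {"xyz":[22.2,16.1,1.5],"roll":-0.105,"grip":100}
  ]
}}

```text
time_s: 2.18
position: [0.4203, -0.4271, 0.2076]
tcp_rot: [[0.19, 0.982, 0.0], [0.982, -0.19, -0.0], [-0.0, 0.0, -1.0]]
force: [0.0, -1.0, 0.5]
opening: 0.999
grasp_force: 0.0
```

Request:
{"fn": "move_arm", "kwargs": {
  "increments": [
    {"xyz":[20.4,18.3,1.5],"roll":-0.104,"grip":100},
    {"xyz":[18.3,20.3,1.5],"roll":-0.105,"grip":100},
    {"xyz":[16.1,22.2,1.5],"roll":-0.104,"grip":100},
    {"xyz":[13.7,23.7,1.5],"roll":-0.105,"grip":100},
    {"xyz":[11.2,25,1.5],"roll":-0.104,"grip":100}
  ]
}}

```text
time_s: 2.6
position: [0.53, -0.3451, 0.2]
tcp_rot: [[-0.325, 0.946, 0.0], [0.946, 0.325, -0.0], [-0.0, 0.0, -1.0]]
force: [-0.4, 0.4, 0.7]
opening: 1.0
grasp_force: 0.0
```

```bash
python3 - <<'E'
from h import *
m,T,p,d=shot("wrist","w1.png"); P=cloud(m,T,d); s=bot.read_state(); print(s["position"],np.array(s["tcp_rot"]).round(3).tolist(),s["time_s"],s["force"])
Q=P.reshape(-1,3); Q=Q[~np.isnan(Q[:,0])]
b=Q[(abs(Q[:,2]-.045)<.004)&(np.hypot(Q[:,0]-.54,Q[:,1]+.345)<.14)]
print(len(b), cv2.minAreaRect((b[:,:2]*1000).astype(np.float32)), np.median(b[:,2]))
k=Q[(Q[:,2]>.112)&(Q[:,2]<.128)&(np.hypot(Q[:,0]-.529,Q[:,1]+.346)<.04)]
print(len(k), cv2.minAreaRect((k[:,:2]*1000).astype(np.float32)), k.mean(0), np.median(k[:,2]))
for l in ["key","key_grip","block"]: print(l,spot(l,"wrist",T))
E
```

```text
[ 0.53395826 -0.34160115  0.19980562] [[-0.331, 0.944, 0.004], [0.944, 0.331, 0.002], [0.001, 0.004, -1.0]] 2.65 [2.47748998 0.81646831 0.52657567]
7903 ((578.530517578125, -339.98126220703125), (171.2244873046875, 221.0131072998047), 19.061616897583008) 0.04498282621310984
474 ((526.5593872070312, -345.49627685546875), (13.353017807006836, 33.21561050415039), 19.063840866088867) [ 0.52652583 -0.34420719  0.12096735] 0.12134167299538208
key [([0.524, -0.3429, 0.1212], 0.9)]
key_grip [([0.5233, -0.3408, 0.1226], 0.72)]
block [([0.5225, -0.3267, 0.0413], 0.7)]
```

View pics/w1.png

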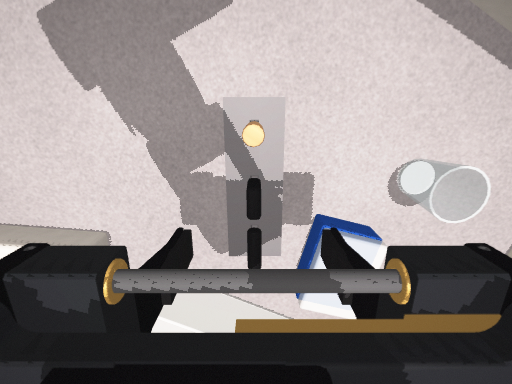

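The picture shows the key's slab (254,200) between the spatula (253,133) and the driver (254,248), aligned with the gripper. Settling halfway down and re-measuring.

Request:
{"fn": "move_arm", "kwargs": {
  "increments": [
    {"xyz":[1,-2,15],"roll":0,"grip":100},
    {"xyz":[0,0,15],"roll":0,"grip":100},
    {"xyz":[0,0,0],"roll":0,"grip":100},
    {"xyz":[0,0,0],"roll":0,"grip":100}
  ]
}}

```text
time_s: 3.13
position: [0.5254, -0.3463, 0.1695]
tcp_rot: [[-0.318, 0.948, -0.002], [0.948, 0.318, 0.001], [0.002, -0.001, -1.0]]
force: [0.4, -0.5, 0.5]
opening: 1.003
grasp_force: 0.0
```

```bash
python3 - <<'E'
from h import *
m,T,p,d=shot("wrist","w2.png"); P=cloud(m,T,d); s=bot.read_state(); print(s["position"],np.array(s["tcp_rot"]).round(3).tolist(),s["time_s"],s["force"],s["qvel"])
Q=P.reshape(-1,3); Q=Q[~np.isnan(Q[:,0])]
k=Q[(Q[:,2]>.112)&(Q[:,2]<.128)&(np.hypot(Q[:,0]-.529,Q[:,1]+.346)<.04)]
r=cv2.minAreaRect((k[:,:2]*1000).astype(np.float32)); print(len(k),r, np.median(k[:,2]))
plan(r[0][0]/1000,r[0][1]/1000,.083,108.9,6,100)
E
```

```text
[ 0.5261211  -0.34670775  0.17034196] [[-0.318, 0.948, -0.0], [0.948, 0.318, -0.0], [-0.0, -0.0, -1.0]] 3.1833 [ 0.44798571 -0.35069624  0.09313846] [ 0.32711746 -0.70567279 -1.10647783  0.05050134 -0.10936482 -0.06853311]
603 ((526.717529296875, -345.6906433105469), (13.030678749084473, 33.4153938293457), 18.684589385986328) 0.12136900040598533
{"xyz":[0.1,0.1,14.6],"roll":-0.001,"grip":100}, {"xyz":[0.1,0.2,14.5],"roll":-0.001,"grip":100}, {"xyz":[0.1,0.1,14.6],"roll":-0.001,"grip":100}, {"xyz":[0.2,0.2,14.5],"roll":-0.001,"grip":100}, {"xyz":[0.1,0.1,14.6],"roll":-0.001,"grip":100}
{"xyz":[0.2,0.2,14.5],"roll":-0.001,"grip":100}
```

Request:
{"fn": "move_arm", "kwargs": {
  "increments": [
    {"xyz":[1,1,20],"roll":0,"grip":100},
    {"xyz":[0,0,30],"roll":0,"grip":100},
    {"xyz":[0,0,30],"roll":0,"grip":100},
    {"xyz":[0,0,7],"roll":0,"grip":100},
    {"xyz":[0,0,0],"roll":0,"grip":50}
  ]
}}

```text
time_s: 3.6
position: [0.5261, -0.344, 0.0816]
tcp_rot: [[-0.319, 0.948, -0.003], [0.948, 0.319, 0.003], [0.004, -0.002, -1.0]]
force: [-0.7, 0.5, -1.0]
opening: 0.975
grasp_force: 0.0
```

Request:
{"fn": "move_arm", "kwargs": {
  "increments": [
    {"xyz":[0,0,0],"roll":0,"grip":0},
    {"xyz":[0,0,0],"roll":0,"grip":0},
    {"xyz":[0,0,0],"roll":0,"grip":0},
    {"xyz":[0,0,0],"roll":0,"grip":0},
    {"xyz":[0,0,0],"roll":0,"grip":0}
  ]
}}

```text
time_s: 4.02
position: [0.5279, -0.3449, 0.0843]
tcp_rot: [[-0.32, 0.947, 0.002], [0.947, 0.32, -0.002], [-0.002, 0.001, -1.0]]
force: [-0.1, 0.8, -0.4]
opening: 0.632
grasp_force: 0.0
```

Request:
{"fn": "move_arm", "kwargs": {
  "increments": [
    {"xyz":[0,0,0],"roll":0,"grip":0},
    {"xyz":[0,0,0],"roll":0,"grip":0},
    {"xyz":[0,0,0],"roll":0,"grip":0}
  ]
}}

```text
time_s: 4.27
position: [0.5274, -0.3444, 0.0832]
tcp_rot: [[-0.32, 0.947, 0.0], [0.947, 0.32, -0.0], [-0.0, 0.0, -1.0]]
force: [1.2, -1.6, 0.0]
opening: 0.402
grasp_force: 0.0
```

Request:
{"fn": "move_arm", "kwargs": {
  "increments": [
    {"xyz":[0,0,0],"roll":0,"grip":0},
    {"xyz":[0,0,0],"roll":0,"grip":0},
    {"xyz":[0,0,0],"roll":0,"grip":0},
    {"xyz":[0,0,0],"roll":0,"grip":0},
    {"xyz":[0,0,0],"roll":0,"grip":0}
  ]
}}

```text
time_s: 4.68
position: [0.5274, -0.3444, 0.083]
tcp_rot: [[-0.32, 0.947, -0.0], [0.947, 0.32, 0.0], [0.0, -0.0, -1.0]]
force: [0.1, 0.7, 0.1]
opening: 0.159
grasp_force: 30.0
```

```bash
python3 - <<'E'
from h import *
s=bot.read_state(); print({k:np.round(s[k],4).tolist() for k in ["position","tcp_rot","force","moment","opening","grasp_force","joint_positions"]})
E
```

```text
{'position': [0.5274, -0.3444, 0.083], 'tcp_rot': [[-0.3202, 0.9473, -0.0001], [0.9473, 0.3202, 0.0002], [0.0002, -0.0, -1.0]], 'force': [0.1267, 0.741, 0.0532], 'moment': [-0.0449, -0.1451, 0.0125], 'opening': 0.1592, 'grasp_force': 29.9998, 'joint_positions': [-43.2998, 40.6369, 87.5861, 0.0033, 51.7879, -61.9775]}
```

Key is held at the handle (opening 0.159, 30 N). Lifting straight up and planning the transfer.

Request:
{"fn": "move_arm", "kwargs": {
  "increments": [
    {"xyz":[0,0,-15],"roll":0,"grip":0},
    {"xyz":[0,0,-30],"roll":0,"grip":0},
    {"xyz":[0,0,-41],"roll":0,"grip":0},
    {"xyz":[0,0,-41],"roll":0,"grip":0},
    {"xyz":[0,0,-41],"roll":0,"grip":0}
  ]
}}

```text
time_s: 5.1
position: [0.5269, -0.344, 0.2522]
tcp_rot: [[-0.32, 0.947, -0.001], [0.947, 0.32, 0.001], [0.002, -0.001, -1.0]]
force: [0.3, -1.7, -1.1]
opening: 0.157
grasp_force: 30.0
```

Request:
{"fn": "move_arm", "kwargs": {
  "increments": [
    {"xyz":[0,0,-35],"roll":0,"grip":0},
    {"xyz":[0,0,-14],"roll":0,"grip":0}
  ]
}}

```text
time_s: 5.27
position: [0.5292, -0.346, 0.3064]
tcp_rot: [[-0.32, 0.947, 0.007], [0.947, 0.32, -0.007], [-0.009, 0.005, -1.0]]
force: [0.3, -0.5, 0.3]
opening: 0.163
grasp_force: 30.0
```

```bash
python3 - <<'E'
from h import *
s=bot.read_state(); print({k:np.round(s[k],4).tolist() for k in ["position","force","moment","opening","grasp_force"]})
plan(.638,-.018,.3,79.55,10,0,start=(.5274,-.3444,.300,108.68))
E
```

```text
{'position': [0.5292, -0.346, 0.3064], 'force': [0.2928, -0.4996, 0.3126], 'moment': [-0.0206, -0.1526, 0.0086], 'opening': 0.1627, 'grasp_force': 29.9997}
{"xyz":[27.4,20.9,-0],"roll":0.051,"grip":0}, {"xyz":[28.4,19.5,-0],"roll":0.051,"grip":0}, {"xyz":[29.4,18,-0],"roll":0.051,"grip":0}, {"xyz":[30.2,16.5,-0],"roll":0.051,"grip":0}, {"xyz":[31.1,15,-0],"roll":0.051,"grip":0}
{"xyz":[31.8,13.4,-0],"roll":0.051,"grip":0}, {"xyz":[32.4,11.7,-0],"roll":0.051,"grip":0}, {"xyz":[33,10,-0],"roll":0.05,"grip":0}, {"xyz":[33.4,8.4,-0],"roll":0.051,"grip":0}, {"xyz":[33.8,6.7,-0],"roll":0.05,"grip":0}
```

Request:
{"fn": "move_arm", "kwargs": {
  "increments": [
    {"xyz":[27.4,20.9,0],"roll":0.051,"grip":0},
    {"xyz":[28.4,19.5,0],"roll":0.051,"grip":0},
    {"xyz":[29.4,18,0],"roll":0.051,"grip":0},
    {"xyz":[30.2,16.5,0],"roll":0.051,"grip":0},
    {"xyz":[31.1,15,0],"roll":0.051,"grip":0}
  ]
}}

```text
time_s: 5.68
position: [0.5826, -0.1797, 0.2998]
tcp_rot: [[-0.068, 0.998, -0.001], [0.998, 0.068, 0.0], [0.0, -0.001, -1.0]]
force: [-0.0, -0.5, -1.5]
opening: 0.161
grasp_force: 30.0
```

Request:
{"fn": "move_arm", "kwargs": {
  "increments": [
    {"xyz":[31.8,13.4,0],"roll":0.051,"grip":0},
    {"xyz":[32.4,11.7,0],"roll":0.051,"grip":0},
    {"xyz":[33,10,0],"roll":0.05,"grip":0},
    {"xyz":[33.4,8.4,0],"roll":0.051,"grip":0},
    {"xyz":[33.8,6.7,0],"roll":0.05,"grip":0}
  ]
}}

```text
time_s: 6.1
position: [0.6379, -0.0162, 0.2997]
tcp_rot: [[0.183, 0.983, -0.001], [0.983, -0.183, 0.0], [-0.0, -0.001, -1.0]]
force: [-0.5, -0.8, -0.3]
opening: 0.161
grasp_force: 30.0
```

Request:
{"fn": "move_arm", "kwargs": {
  "increments": [
    {"xyz":[0,0,0],"roll":0,"grip":0},
    {"xyz":[0,0,0],"roll":0,"grip":0},
    {"xyz":[0,0,0],"roll":0,"grip":0},
    {"xyz":[0,0,0],"roll":0,"grip":0}
  ]
}}

```text
time_s: 6.43
position: [0.6376, -0.0191, 0.2998]
tcp_rot: [[0.182, 0.983, -0.001], [0.983, -0.182, -0.0], [-0.001, -0.001, -1.0]]
force: [0.1, 0.4, -1.4]
opening: 0.158
grasp_force: 30.0
```

```bash
python3 - <<'E'
from h import *
m,T,p,d=shot("wrist","w3.png"); P=cloud(m,T,d); np.savez("w3.npz",P=P,d=d,T=T); s=bot.read_state(); print(s["position"],np.array(s["tcp_rot"]).round(4).tolist(),s["time_s"],s["force"],s["moment"])
for l in ["slot","key","key_tip","collector"]: print(l,spot(l,"wrist",T))
Q=P.reshape(-1,3); dk=Q[abs(Q[:,2]-.18)<.006]; print(np.median(dk[:,2]))
E
```

```text
[ 0.63760964 -0.01938741  0.29988752] [[0.1825, 0.9832, -0.0006], [0.9832, -0.1825, -0.0003], [-0.0004, -0.0005, -1.0]] 6.4833 [ 0.00372043  0.47771499 -1.09142376] [-0.0140159  -0.10265722 -0.04175491]
slot [([0.753, 0.0475, 0.1798], 0.92)]
key [([0.6366, -0.0084, 0.3332], 0.96)]
key_tip [([0.6393, -0.0069, 0.3348], 0.76)]
collector [([0.7477, 0.0509, 0.1799], 0.92), ([0.6106, 0.0605, 0.1772], 0.45)]
0.1801398676123691
```

View pics/w3.png

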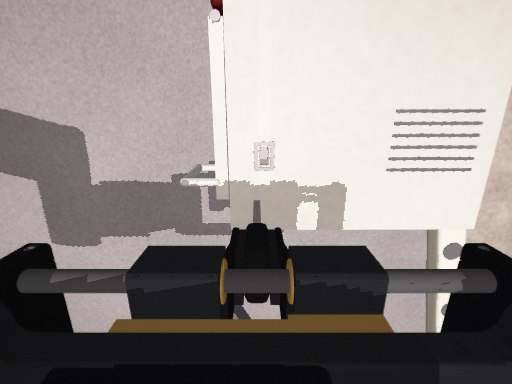

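The rim of the slot is at about (264,155), the blade's lower end at about (257,205), and the door hinge at (216,16). The handle shows at (200,180). Zooming on slot and blade.

```bash
python3 - <<'E'
from h import *
a=cv2.imread("pics/w3.png"); cv2.imwrite("pics/w3c.png",cv2.resize(a[135:225,220:310],(600,600),interpolation=cv2.INTER_CUBIC))
z=np.load("w3.npz"); P=z["P"]
print(P[150:162:2,254:276:3,2].round(3)); 
for v,u in [(142,254),(142,275),(169,254),(169,275),(155,264)]: print(u,v,P[v,u].round(4))
print(P[200:226:4,250:266:3].round(3).tolist())
E
```

```text
[[0.18  0.181 0.158 0.159 0.158 0.18  0.182 0.18 ]
 [0.181 0.182 0.157 0.157 0.158 0.18  0.181 0.181]
 [0.182 0.181 0.158 0.158 0.159 0.179 0.182 0.18 ]
 [0.181 0.181 0.158 0.158 0.158 0.18  0.181 0.18 ]
 [0.181 0.182 0.159 0.159 0.159 0.181 0.181 0.181]
 [0.18  0.181 0.022 0.022 0.02  0.18  0.182 0.18 ]]
254 142 [0.6446 0.0344 0.1819]
275 142 [0.666  0.0302 0.1797]
254 169 [0.6392 0.0061 0.1798]
275 169 [0.6614 0.0021 0.1803]
264 155 [0.6524 0.0155 0.1579]
[[[0.629, -0.027, 0.181], [0.632, -0.028, 0.18], [0.638, -0.013, 0.227], [0.641, -0.014, 0.227], [0.642, -0.03, 0.18], [0.645, -0.031, 0.179]], [[0.628, -0.032, 0.181], [0.631, -0.033, 0.179], [0.638, -0.014, 0.237], [0.641, -0.014, 0.238], [0.641, -0.034, 0.18], [0.644, -0.035, 0.18]], [[0.627, -0.037, 0.18], [0.635, -0.013, 0.248], [0.638, -0.013, 0.249], [0.641, -0.013, 0.25], [0.64, -0.039, 0.181], [0.643, -0.04, 0.18]], [[0.626, -0.042, 0.18], [0.636, -0.013, 0.258], [0.638, -0.013, 0.258], [nan, nan, nan], [0.639, -0.044, 0.179], [0.642, -0.045, 0.18]], [[0.625, -0.046, 0.181], [0.636, -0.013, 0.267], [0.638, -0.013, 0.267], [0.64, -0.013, 0.267], [0.638, -0.049, 0.18], [0.641, -0.05, 0.179]], [[0.624, -0.051, 0.18], [0.636, -0.013, 0.275], [0.638, -0.013, 0.275], [0.64, -0.013, 0.275], [0.637, -0.053, 0.18], [0.641, -0.054, 0.18]], [[0.636, -0.004, 0.302], [0.638, -0.004, 0.303], [0.64, -0.004, 0.303], [0.642, -0.005, 0.302], [0.643, -0.005, 0.303], [0.645, -0.007, 0.3]]]
```

View pics/w3c.png

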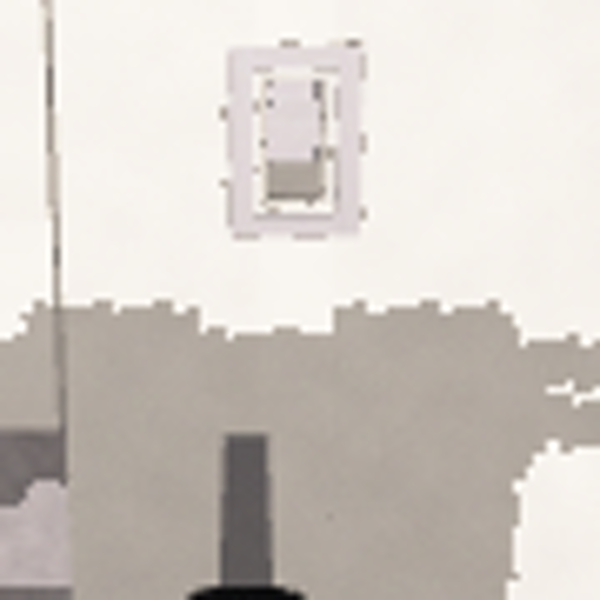

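```bash
python3 - <<'E'
from h import *
z=np.load("w3.npz"); P=z["P"]; T=z["T"]; d=z["d"]; m=bot.camera_model("wrist")
K=np.array(m["intrinsics"],float); D=np.array(m["D"],float)
def ray(u,v):
    n=cv2.undistortPoints(np.array([[[u,v]]],float),K,D).ravel(); return T[:3,:3]@np.array([*n,1])
c=lambda x,y:(220+(x+.5)/6.667-.5,135+(y+.5)/6.667-.5)
def onz(x,y,zz): r=ray(*c(x,y)); return T[:3,3]+r*(zz-T[2,3])/r[2]
R=[onz(x,y,.1801) for x,y in [(228,47),(362,47),(362,237),(228,237)]]; S=np.mean(R,0)
print("rim",np.round(R,4).tolist(),"size",np.linalg.norm(R[1]-R[0]),np.linalg.norm(R[2]-R[1])); e=R[0]-R[3]+R[1]-R[2]; print("slot",S,"yaw of y axis",np.degrees(np.arctan2(e[1],e[0])))
fp=np.median([d[v,u] for v in range(201,206) for u in (256,257)]); print("blade depth",fp)
B=T[:3,3]+ray(*c(247,435))*np.median(d[200:203,256:258]); print("blade front bottom",B)
a=np.radians(79.5); X=np.array([np.cos(a),np.sin(a)]);Y=np.array([np.sin(a),-np.cos(a)])
tip=B[:2]-.008*X; p=np.array(bot.read_state()["position"]); print("tip-tcp in tool",(tip-p[:2])@X,(tip-p[:2])@Y, "shift tip->slot tool x,y",(S[:2]-tip)@X*1000,(S[:2]-tip)@Y*1000)
for name,pts in [("hinge px",(216,16))]:
    print(P[12:22,214:219].round(3)[::4].tolist())
E
```

```text
rim [[0.6444, 0.0346, 0.1801], [0.6649, 0.0308, 0.1801], [0.66, 0.0011, 0.1801], [0.6388, 0.005, 0.1801]] size 0.020876432305303262 0.030133508273164283
slot [0.65200518 0.01787595 0.1801    ] yaw of y axis 80.01362787304248
blade depth 0.23900314
blade front bottom [ 0.63867484 -0.01226196  0.22988757]
tip-tcp in tool -0.0011146423199445846 -0.0004041570184590238 shift tip->slot tool x,y 40.062507465560074 7.6149219232951575
[[[0.63, 0.157, 0.175], [0.631, 0.157, 0.175], [0.632, 0.156, 0.176], [0.633, 0.156, 0.177], [0.634, 0.156, 0.177]], [[0.629, 0.154, 0.175], [0.63, 0.153, 0.176], [0.631, 0.153, 0.176], [0.632, 0.153, 0.175], [0.633, 0.153, 0.175]], [[0.628, 0.151, 0.175], [0.629, 0.15, 0.177], [0.63, 0.15, 0.175], [0.631, 0.15, 0.177], [0.632, 0.15, 0.176]]]
```

Request:
{"fn": "move_arm", "kwargs": {
  "increments": [
    {"xyz":[20,3.8,12],"roll":-0.003,"grip":0},
    {"xyz":[20,3.8,12],"roll":0,"grip":0},
    {"xyz":[0,0,13],"roll":0,"grip":0},
    {"xyz":[0,0,0],"roll":0,"grip":0},
    {"xyz":[0,0,0],"roll":0,"grip":0}
  ]
}}

```text
time_s: 7.1
position: [0.6521, 0.0196, 0.2624]
tcp_rot: [[0.178, 0.984, -0.002], [0.984, -0.178, -0.0], [-0.0, -0.002, -1.0]]
force: [0.1, -0.6, -1.5]
opening: 0.156
grasp_force: 30.0
```

Request:
{"fn": "move_arm", "kwargs": {
  "increments": [
    {"xyz":[0,0,0],"roll":0,"grip":0},
    {"xyz":[0,0,0],"roll":0,"grip":0}
  ]
}}

```text
time_s: 7.27
position: [0.6532, 0.0191, 0.2642]
tcp_rot: [[0.179, 0.984, 0.002], [0.984, -0.179, -0.0], [-0.0, 0.002, -1.0]]
force: [0.3, 0.3, -1.1]
opening: 0.159
grasp_force: 30.0
```

```bash
python3 - <<'E'
from h import *
m,T,p,d=shot("wrist","w4.png"); P=cloud(m,T,d); np.savez("w4.npz",P=P,d=d,T=T); s=bot.read_state(); print(s["position"],np.array(s["tcp_rot"]).round(4).tolist(),s["time_s"],s["force"],s["moment"])
a=p[:,:,::-1]; cv2.imwrite("pics/w4c.png",cv2.resize(a[165:235,215:305],(771,600),interpolation=cv2.INTER_CUBIC))
E
```

```text
[0.65316311 0.019205   0.26423629] [[0.1789, 0.9839, 0.002], [0.9839, -0.1789, -0.0004], [0.0, 0.002, -1.0]] 7.3167 [ 0.99598877  0.19859611 -1.08473248] [-0.02295732 -0.06088714 -0.00950525]
```

View pics/w4c.png

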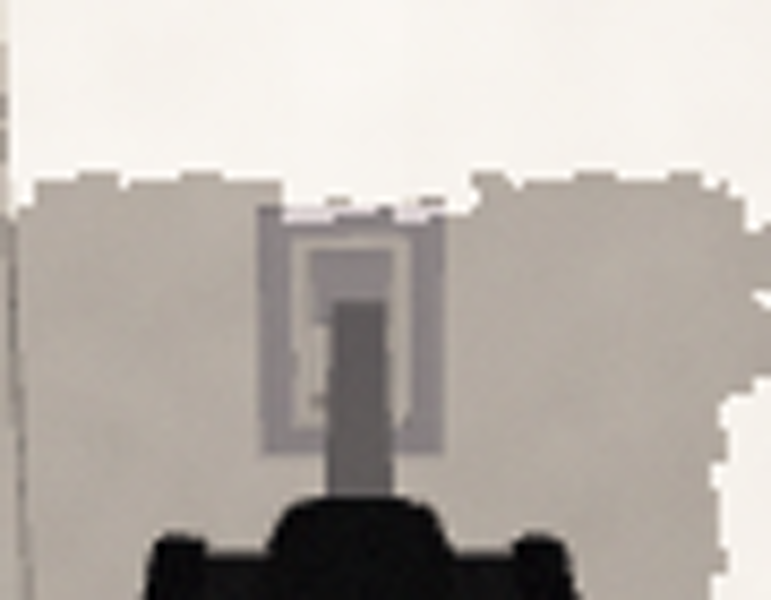

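```bash
python3 - <<'E'
from h import *
z=np.load("w4.npz"); P=z["P"]; T=z["T"]; d=z["d"]; m=bot.camera_model("wrist")
K=np.array(m["intrinsics"],float); D=np.array(m["D"],float)
def ray(u,v):
    n=cv2.undistortPoints(np.array([[[u,v]]],float),K,D).ravel(); return T[:3,:3]@np.array([*n,1])
c=lambda x,y:(215+(x+.5)/8.567-.5,165+(y+.5)/8.571-.5)
def onz(x,y,zz): r=ray(*c(x,y)); return T[:3,3]+r*(zz-T[2,3])/r[2]
R=[onz(x,y,.1801) for x,y in [(258,205),(445,205),(444,455),(262,455)]]; S=np.mean(R,0)
print("rim size",np.linalg.norm(R[1]-R[0]),np.linalg.norm(R[2]-R[1])); print("slot",S); e=R[0]-R[3]+R[1]-R[2]; print("yaw of y axis",np.degrees(np.arctan2(e[1],e[0])))
print("blade depths",d[200:222:2,257].round(4)); 
a=np.arctan2(T[1,0]*0+.9839,.1789); X=np.array([np.cos(a),np.sin(a)]);Y=np.array([np.sin(a),-np.cos(a)]); p=np.array(bot.read_state()["position"])
B=T[:3,3]+ray(*c(360,302))*np.median(d[202:206,257]); print("blade front bottom",B)
tip=B[:2]-.008*X; print("tip-tcp",(tip-p[:2])@X,(tip-p[:2])@Y,"shift",(S[:2]-tip)@X*1000,(S[:2]-tip)@Y*1000)
h=P[...,2][188:212,240:275]; print("hook z",np.median(h[(h>.13)&(h<.17)]))
E
```

```text
rim size 0.02090636715980729 0.030086188220535517
slot [0.65214529 0.01800265 0.1801    ]
yaw of y axis 79.97880011337111
blade depths [0.2475 0.243  0.2375 0.2314 0.2277 0.2222 0.2173 0.2129 0.2097 0.2057
 0.2025]
blade front bottom [0.65479595 0.02806249 0.20041366]
tip-tcp 0.0010067082839689467 2.1950168482502826e-05 shift -2.371745723560169 -0.8082589713839545
hook z 0.15739671916699577
```

Request:
{"fn": "move_arm", "kwargs": {
  "increments": [
    {"xyz":[0,0,0],"roll":-0.003,"grip":0},
    {"xyz":[0,0,0],"roll":0,"grip":0},
    {"xyz":[0,0,0],"roll":0,"grip":0},
    {"xyz":[0,0,0],"roll":0,"grip":0}
  ]
}}

```text
time_s: 7.65
position: [0.6527, 0.0199, 0.2633]
tcp_rot: [[0.175, 0.985, 0.0], [0.985, -0.175, -0.0], [0.0, 0.0, -1.0]]
force: [0.2, 0.5, -1.1]
opening: 0.159
grasp_force: 30.0
```

```bash
python3 - <<'E'
from h import *
s=bot.read_state(); p=np.array(s["position"]); R=np.array(s["tcp_rot"]); print(p,R.round(4).tolist(),s["force"],s["qvel"])
dS=np.array([.65215-p[0],.0180-p[1]]); print("slot-tcp tool x,y mm",dS@R[:2,0]*1000+1.6,dS@R[:2,1]*1000)
E
```

```text
[0.65268324 0.01985625 0.26328582] [[0.1752, 0.9845, 0.0003], [0.9845, -0.1752, -0.0001], [0.0, 0.0003, -1.0]] [ 0.17604854  0.5126036  -1.0822012 ] [ 0.08476826  0.105815   -0.07158528 -0.00083909  0.00631526  0.05330478]
slot-tcp tool x,y mm -0.3209667865477768 -0.19975777101354208
```

Request:
{"fn": "move_arm", "kwargs": {
  "increments": [
    {"xyz":[-0.3,-0.2,5],"roll":0,"grip":0},
    {"xyz":[0,0,3],"roll":0,"grip":0},
    {"xyz":[0,0,3],"roll":0,"grip":0},
    {"xyz":[0,0,3],"roll":0,"grip":0},
    {"xyz":[0,0,0],"roll":0,"grip":0}
  ]
}}

```text
time_s: 8.07
position: [0.6518, 0.0198, 0.2478]
tcp_rot: [[0.175, 0.985, -0.002], [0.985, -0.175, 0.0], [-0.0, -0.002, -1.0]]
force: [-0.2, -0.1, -1.3]
opening: 0.159
grasp_force: 30.0
```

Request:
{"fn": "move_arm", "kwargs": {
  "increments": [
    {"xyz":[0,0,3],"roll":0,"grip":0},
    {"xyz":[0,0,3],"roll":0,"grip":0},
    {"xyz":[0,0,1],"roll":0,"grip":0},
    {"xyz":[0,0,0],"roll":0,"grip":0}
  ]
}}

```text
time_s: 8.4
position: [0.6522, 0.0197, 0.2416]
tcp_rot: [[0.175, 0.985, -0.001], [0.985, -0.175, 0.0], [-0.0, -0.001, -1.0]]
force: [0.4, 0.5, -1.5]
opening: 0.159
grasp_force: 30.0
```

Request:
{"fn": "move_arm", "kwargs": {
  "increments": [
    {"xyz":[0,0,2],"roll":0,"grip":0},
    {"xyz":[0,0,2],"roll":0,"grip":0},
    {"xyz":[0,0,2],"roll":0,"grip":0},
    {"xyz":[0,0,0],"roll":0,"grip":0},
    {"xyz":[0,0,0],"roll":0,"grip":0}
  ]
}}

```text
time_s: 8.82
position: [0.6523, 0.0197, 0.2359]
tcp_rot: [[0.175, 0.985, -0.0], [0.985, -0.175, 0.0], [0.0, -0.0, -1.0]]
force: [-0.7, 0.5, -0.4]
opening: 0.159
grasp_force: 30.0
```

Request:
{"fn": "move_arm", "kwargs": {
  "increments": [
    {"xyz":[0,0,1.5],"roll":0,"grip":0},
    {"xyz":[0,0,0],"roll":0,"grip":0},
    {"xyz":[0,0,1],"roll":0,"grip":0},
    {"xyz":[0,0,0],"roll":0,"grip":0},
    {"xyz":[0,0,0],"roll":0,"grip":0}
  ]
}}

```text
time_s: 9.23
position: [0.6524, 0.0197, 0.2335]
tcp_rot: [[0.175, 0.985, -0.0], [0.985, -0.175, 0.0], [0.0, -0.0, -1.0]]
force: [0.1, 0.2, -0.1]
opening: 0.158
grasp_force: 30.0
```

Request:
{"fn": "move_arm", "kwargs": {
  "increments": [
    {"xyz":[0,0,1],"roll":0,"grip":0},
    {"xyz":[0,0,0],"roll":0,"grip":0},
    {"xyz":[0,0,1],"roll":0,"grip":0},
    {"xyz":[0,0,0],"roll":0,"grip":0},
    {"xyz":[0,0,0],"roll":0,"grip":0}
  ]
}}

```text
time_s: 9.65
position: [0.6523, 0.0197, 0.2315]
tcp_rot: [[0.175, 0.985, -0.0], [0.985, -0.175, 0.0], [-0.0, -0.0, -1.0]]
force: [-0.1, -0.7, -0.5]
opening: 0.156
grasp_force: 30.0
```

Request:
{"fn": "move_arm", "kwargs": {
  "increments": [
    {"xyz":[0,0,1],"roll":0,"grip":0},
    {"xyz":[0,0,0],"roll":0,"grip":0},
    {"xyz":[0,0,0],"roll":0,"grip":0}
  ]
}}

```text
time_s: 9.9
position: [0.6525, 0.0197, 0.2306]
tcp_rot: [[0.175, 0.985, 0.0], [0.985, -0.175, -0.0], [-0.0, 0.0, -1.0]]
force: [0.4, -0.0, -0.8]
opening: 0.159
grasp_force: 30.0
```

Request:
{"fn": "move_arm", "kwargs": {
  "increments": [
    {"xyz":[0,0,1],"roll":0,"grip":0},
    {"xyz":[0,0,0],"roll":0,"grip":0},
    {"xyz":[0,0,0],"roll":0,"grip":0}
  ]
}}

```text
time_s: 10.15
position: [0.6525, 0.0197, 0.2302]
tcp_rot: [[0.175, 0.985, 0.001], [0.985, -0.175, -0.0], [0.0, 0.001, -1.0]]
force: [-1.5, -0.5, 3.1]
opening: 0.162
grasp_force: 30.0
```

Request:
{"fn": "move_arm", "kwargs": {
  "increments": [
    {"xyz":[0,0,1],"roll":0,"grip":0},
    {"xyz":[0,0,0],"roll":0,"grip":0},
    {"xyz":[0,0,1],"roll":0,"grip":0},
    {"xyz":[0,0,0],"roll":0,"grip":0},
    {"xyz":[0,0,0],"roll":0,"grip":0}
  ]
}}

```text
time_s: 10.57
position: [0.6528, 0.0197, 0.2282]
tcp_rot: [[0.175, 0.985, 0.001], [0.985, -0.175, -0.0], [0.0, 0.001, -1.0]]
force: [-1.2, 0.4, 4.7]
opening: 0.157
grasp_force: 30.0
```

Request:
{"fn": "move_arm", "kwargs": {
  "increments": [
    {"xyz":[0,0,1],"roll":0,"grip":0},
    {"xyz":[0,0,0],"roll":0,"grip":0},
    {"xyz":[0,0,1],"roll":0,"grip":0},
    {"xyz":[0,0,0],"roll":0,"grip":0},
    {"xyz":[0,0,0],"roll":0,"grip":0}
  ]
}}

```text
time_s: 10.98
position: [0.653, 0.0196, 0.2264]
tcp_rot: [[0.175, 0.985, 0.002], [0.985, -0.175, -0.0], [0.0, 0.002, -1.0]]
force: [-0.3, -0.2, 5.7]
opening: 0.158
grasp_force: 30.0
```

Request:
{"fn": "move_arm", "kwargs": {
  "increments": [
    {"xyz":[0,0,1],"roll":0,"grip":0},
    {"xyz":[0,0,0],"roll":0,"grip":0},
    {"xyz":[0,0,0.6],"roll":0,"grip":0},
    {"xyz":[0,0,0],"roll":0,"grip":0},
    {"xyz":[0,0,0],"roll":0,"grip":0}
  ]
}}

```text
time_s: 11.4
position: [0.6533, 0.0196, 0.2252]
tcp_rot: [[0.175, 0.985, 0.003], [0.985, -0.175, -0.0], [0.0, 0.003, -1.0]]
force: [-1.2, -0.3, 6.8]
opening: 0.158
grasp_force: 30.0
```

Request:
{"fn": "move_arm", "kwargs": {
  "increments": [
    {"xyz":[0,0,0.5],"roll":0,"grip":0},
    {"xyz":[0,0,0],"roll":0,"grip":0},
    {"xyz":[0,0,0],"roll":0,"grip":0}
  ]
}}

```text
time_s: 11.65
position: [0.6533, 0.0196, 0.2247]
tcp_rot: [[0.175, 0.985, 0.003], [0.985, -0.175, -0.0], [0.0, 0.003, -1.0]]
force: [-1.2, -0.3, 6.4]
opening: 0.155
grasp_force: 30.0
```

```bash
python3 - <<'E'
from h import *
s=bot.read_state(); print(s["position"],s["force"])
m,T,p,d=shot("side","s5.png"); P0=np.load("side0.npz")["P"]; P=cloud(m,T,d)
q=P[150:260,190:300]; 
a=np.radians(-10.2); X=np.array([np.cos(a),np.sin(a)]);Y=np.array([-np.sin(a),np.cos(a)])
for Z in (P0,P):
    f=Z.reshape(-1,3); f=f[(f[:,2]>.06)&(f[:,2]<.16)]; u=f[:,:2]@X; v=f[:,:2]@Y; k=(u>.5)&(u<.6)&(v>.09)&(v<.29)
    print([(round(v0,2),np.percentile(u[k&(abs(v-v0)<.01)],[5,50]).round(3).tolist()) for v0 in (.1,.12,.15,.18,.21,.24,.27)])
E
```

```text
[0.65334854 0.01955122 0.2247306 ] [-1.2095092  -0.31727461  6.35977287]
[(0.1, [0.547, 0.585]), (0.12, [0.584, 0.588]), (0.15, [0.586, 0.592]), (0.18, [0.588, 0.592]), (0.21, [0.587, 0.592]), (0.24, [0.586, 0.587]), (0.27, [0.586, 0.59])]
[(0.1, [0.547, 0.583]), (0.12, [0.585, 0.589]), (0.15, [0.586, 0.591]), (0.18, [0.587, 0.592]), (0.21, [0.587, 0.592]), (0.24, [0.586, 0.587]), (0.27, [0.587, 0.59])]
```

Request:
{"fn": "move_arm", "kwargs": {
  "increments": [
    {"xyz":[0,0,0.5],"roll":0,"grip":0},
    {"xyz":[0,0,0],"roll":0,"grip":0},
    {"xyz":[0,0,0],"roll":0,"grip":0},
    {"xyz":[0,0,0],"roll":0,"grip":0}
  ]
}}

```text
time_s: 12.03
position: [0.6535, 0.0195, 0.2242]
tcp_rot: [[0.175, 0.985, 0.003], [0.985, -0.175, -0.0], [0.0, 0.003, -1.0]]
force: [-0.5, -0.2, 6.6]
opening: 0.153
grasp_force: 30.0
```

Request:
{"fn": "move_arm", "kwargs": {
  "increments": [
    {"xyz":[0,0,0.5],"roll":0,"grip":0},
    {"xyz":[0,0,0],"roll":0,"grip":0},
    {"xyz":[0,0,0],"roll":0,"grip":0},
    {"xyz":[0,0,0],"roll":0,"grip":0}
  ]
}}

```text
time_s: 12.37
position: [0.6536, 0.0195, 0.2238]
tcp_rot: [[0.175, 0.985, 0.003], [0.985, -0.175, -0.001], [0.0, 0.003, -1.0]]
force: [-1.1, -0.1, 6.8]
opening: 0.156
grasp_force: 30.0
```

```bash
cat > door.py <<'E'
from h import *
s=bot.read_state(); print(s["position"],s["force"],s["time_s"])
m,T,p,d=shot("side","s6.png"); Z=cloud(m,T,d)
a=np.radians(-10.2); X=np.array([np.cos(a),np.sin(a)]);Y=np.array([-np.sin(a),np.cos(a)])
f=Z.reshape(-1,3); f=f[(f[:,2]>.06)&(f[:,2]<.16)]; u=f[:,:2]@X; v=f[:,:2]@Y; k=(u>.4)&(u<.6)&(v>.05)&(v<.29)
print([(round(v0,2),np.percentile(u[k&(abs(v-v0)<.01)],[5,50]).round(3).tolist()) for v0 in (.08,.1,.12,.15,.18,.21,.24,.27) if (k&(abs(v-v0)<.01)).any()])
E
python3 door.py
```

```text
[0.65357866 0.01954227 0.22375998] [-1.10571936 -0.09450906  6.75702043] 12.3667
[(0.08, [0.558, 0.559]), (0.1, [0.557, 0.56]), (0.12, [0.522, 0.563]), (0.15, [0.569, 0.574]), (0.18, [0.574, 0.579]), (0.21, [0.578, 0.583]), (0.24, [0.582, 0.584]), (0.27, [0.586, 0.59])]
```

The door has sprung ajar (slope about 0.15 rad) at about 7.8 N. Withdrawing the key and planning its return.

Request:
{"fn": "move_arm", "kwargs": {
  "increments": [
    {"xyz":[0,0,-5],"roll":0,"grip":0},
    {"xyz":[0,0,-12],"roll":0,"grip":0},
    {"xyz":[0,0,-20],"roll":0,"grip":0},
    {"xyz":[0,0,-25],"roll":0,"grip":0},
    {"xyz":[0,0,-18],"roll":0,"grip":0}
  ]
}}

```text
time_s: 12.83
position: [0.6525, 0.0197, 0.3032]
tcp_rot: [[0.175, 0.985, -0.0], [0.985, -0.175, 0.0], [0.0, -0.0, -1.0]]
force: [0.8, 0.4, -0.7]
opening: 0.161
grasp_force: 30.0
```

```bash
python3 door.py; python3 - <<'E'
from h import *
plan(.5274,-.3444,.2,108.68,12,0,start=(.6525,.0197,.3028,79.9))
E
```

```text
[0.65251272 0.01968897 0.30315542] [ 0.80961919  0.36599404 -0.66458229] 12.8333
[(0.08, [0.558, 0.559]), (0.1, [0.555, 0.561]), (0.12, [0.523, 0.563]), (0.15, [0.569, 0.574]), (0.18, [0.574, 0.578]), (0.21, [0.578, 0.583]), (0.24, [0.582, 0.584]), (0.27, [0.587, 0.59])]
{"xyz":[-31.7,-4.9,8.6],"roll":-0.042,"grip":0}, {"xyz":[-31.5,-6.3,8.6],"roll":-0.042,"grip":0}, {"xyz":[-31.2,-7.6,8.6],"roll":-0.042,"grip":0}, {"xyz":[-30.8,-8.9,8.6],"roll":-0.042,"grip":0}, {"xyz":[-30.4,-10.2,8.6],"roll":-0.042,"grip":0}
{"xyz":[-30,-11.4,8.5],"roll":-0.042,"grip":0}, {"xyz":[-29.5,-12.7,8.6],"roll":-0.042,"grip":0}, {"xyz":[-28.9,-13.9,8.5],"roll":-0.042,"grip":0}, {"xyz":[-28.3,-15.1,8.6],"roll":-0.042,"grip":0}, {"xyz":[-27.6,-16.3,8.5],"roll":-0.041,"grip":0}
{"xyz":[-26.9,-17.4,8.6],"roll":-0.042,"grip":0}, {"xyz":[-26.2,-18.5,8.5],"roll":-0.041,"grip":0}
```

Request:
{"fn": "move_arm", "kwargs": {
  "increments": [
    {"xyz":[-31.7,-4.9,4],"roll":-0.042,"grip":0},
    {"xyz":[-31.5,-6.3,4],"roll":-0.042,"grip":0},
    {"xyz":[-31.2,-7.6,4],"roll":-0.042,"grip":0},
    {"xyz":[-30.8,-8.9,4],"roll":-0.042,"grip":0},
    {"xyz":[-30.4,-10.2,4],"roll":-0.042,"grip":0}
  ]
}}

```text
time_s: 13.3
position: [0.599, -0.1329, 0.2807]
tcp_rot: [[-0.037, 0.999, -0.002], [0.999, 0.037, 0.001], [0.001, -0.002, -1.0]]
force: [-0.1, -0.6, -0.9]
opening: 0.159
grasp_force: 30.0
```

Request:
{"fn": "move_arm", "kwargs": {
  "increments": [
    {"xyz":[-30,-11.4,4],"roll":-0.042,"grip":0},
    {"xyz":[-29.5,-12.7,4],"roll":-0.042,"grip":0},
    {"xyz":[-28.9,-13.9,4],"roll":-0.042,"grip":0},
    {"xyz":[-28.3,-15.1,4],"roll":-0.042,"grip":0},
    {"xyz":[-27.6,-16.3,4],"roll":-0.041,"grip":0}
  ]
}}

```text
time_s: 13.72
position: [0.547, -0.2847, 0.2607]
tcp_rot: [[-0.243, 0.97, -0.002], [0.97, 0.243, 0.001], [0.002, -0.001, -1.0]]
force: [-0.3, -0.4, -1.2]
opening: 0.157
grasp_force: 30.0
```

Request:
{"fn": "move_arm", "kwargs": {
  "increments": [
    {"xyz":[-26.9,-17.4,4],"roll":-0.042,"grip":0},
    {"xyz":[-26.2,-18.5,4],"roll":-0.041,"grip":0},
    {"xyz":[0,0,0],"roll":0,"grip":0},
    {"xyz":[0,0,0],"roll":0,"grip":0},
    {"xyz":[0,0,0],"roll":0,"grip":0}
  ]
}}

```text
time_s: 14.13
position: [0.527, -0.3438, 0.2532]
tcp_rot: [[-0.319, 0.948, -0.001], [0.948, 0.319, 0.002], [0.002, -0.001, -1.0]]
force: [-0.0, 0.3, -2.3]
opening: 0.158
grasp_force: 30.0
```

```bash
python3 - <<'E'
from h import *
s=bot.read_state(); print(s["position"],np.array(s["tcp_rot"]).round(4).tolist())
plan(.5274,-.3444,.14,108.68,5,0)
E
```

```text
[ 0.52696907 -0.34376183  0.25323093] [[-0.3193, 0.9477, -0.0013], [0.9477, 0.3193, 0.0022], [0.0025, -0.0005, -1.0]]
{"xyz":[-0.1,0,22.6],"roll":-0,"grip":0}, {"xyz":[-0.2,0.1,22.7],"roll":-0,"grip":0}, {"xyz":[-0.1,0,22.6],"roll":-0,"grip":0}, {"xyz":[-0.2,0.1,22.7],"roll":-0.001,"grip":0}, {"xyz":[-0.1,0,22.6],"roll":-0,"grip":0}
```

Request:
{"fn": "move_arm", "kwargs": {
  "increments": [
    {"xyz":[0,0,30],"roll":0,"grip":0},
    {"xyz":[0,0,35],"roll":0,"grip":0},
    {"xyz":[0,0,35],"roll":0,"grip":0},
    {"xyz":[0,0,25],"roll":0,"grip":0},
    {"xyz":[0,0,0],"roll":0,"grip":0}
  ]
}}

```text
time_s: 14.55
position: [0.5246, -0.3395, 0.1236]
tcp_rot: [[-0.322, 0.947, -0.009], [0.947, 0.322, 0.009], [0.011, -0.006, -1.0]]
force: [-0.9, 0.1, -1.5]
opening: 0.155
grasp_force: 30.0
```

Request:
{"fn": "move_arm", "kwargs": {
  "increments": [
    {"xyz":[0,0,0],"roll":0,"grip":0},
    {"xyz":[0,0,0],"roll":0,"grip":0},
    {"xyz":[0,0,0],"roll":0,"grip":0},
    {"xyz":[0,0,0],"roll":0,"grip":0},
    {"xyz":[0,0,0],"roll":0,"grip":0}
  ]
}}

```text
time_s: 14.97
position: [0.5283, -0.345, 0.1313]
tcp_rot: [[-0.32, 0.947, 0.003], [0.947, 0.32, -0.002], [-0.003, 0.002, -1.0]]
force: [-0.1, -0.1, -0.6]
opening: 0.161
grasp_force: 30.0
```

```bash
python3 - <<'E'
from h import *
s=bot.read_state(); print(s["position"],np.array(s["tcp_rot"]).round(4).tolist(),s["force"])
plan(.5274,-.3444,.084,108.68,5,0)
E
```

```text
[ 0.52831352 -0.34502254  0.13132202] [[-0.3204, 0.9473, 0.0025], [0.9473, 0.3204, -0.0023], [-0.003, 0.0017, -1.0]] [-0.06045719 -0.05507643 -0.63557628]
{"xyz":[0.2,-0.1,9.5],"roll":0,"grip":0}, {"xyz":[0.2,-0.1,9.5],"roll":0,"grip":0}, {"xyz":[0.2,-0.2,9.4],"roll":0,"grip":0}, {"xyz":[0.1,-0.1,9.5],"roll":0,"grip":0}, {"xyz":[0.2,-0.2,9.4],"roll":0,"grip":0}
```

Request:
{"fn": "move_arm", "kwargs": {
  "increments": [
    {"xyz":[0,0,0],"roll":0,"grip":0},
    {"xyz":[0,0,0],"roll":0,"grip":0},
    {"xyz":[0,0,0],"roll":0,"grip":0},
    {"xyz":[0,0,0],"roll":0,"grip":0},
    {"xyz":[0,0,0],"roll":0,"grip":0}
  ]
}}

```text
time_s: 15.38
position: [0.5274, -0.3444, 0.1294]
tcp_rot: [[-0.32, 0.947, -0.0], [0.947, 0.32, 0.0], [0.0, -0.0, -1.0]]
force: [0.6, -0.1, -1.2]
opening: 0.158
grasp_force: 30.0
```

Request:
{"fn": "move_arm", "kwargs": {
  "increments": [
    {"xyz":[0,0,3],"roll":0,"grip":0},
    {"xyz":[0,0,0],"roll":0,"grip":0},
    {"xyz":[0,0,0],"roll":0,"grip":0}
  ]
}}

```text
time_s: 15.63
position: [0.5272, -0.3442, 0.126]
tcp_rot: [[-0.32, 0.947, -0.001], [0.947, 0.32, 0.001], [0.001, -0.0, -1.0]]
force: [1.1, -0.3, -0.9]
opening: 0.159
grasp_force: 30.0
```

```bash
python3 - <<'E'
from h import *
s=bot.read_state(); print(s["position"],np.array(s["tcp_rot"]).round(4).tolist(),s["force"])
plan(.5274,-.3444,.084,108.68,5,0)
E
```

```text
[ 0.52721044 -0.34421126  0.12602492] [[-0.3203, 0.9473, -0.0006], [0.9473, 0.3203, 0.0006], [0.0008, -0.0004, -1.0]] [ 1.0587672  -0.26154778 -0.92851519]
{"xyz":[-0,0,8.4],"roll":-0,"grip":0}, {"xyz":[-0.1,0,8.4],"roll":-0,"grip":0}, {"xyz":[-0,0,8.4],"roll":-0,"grip":0}, {"xyz":[-0.1,0.1,8.4],"roll":-0,"grip":0}, {"xyz":[-0,0,8.4],"roll":-0,"grip":0}
```

Request:
{"fn": "move_arm", "kwargs": {
  "increments": [
    {"xyz":[0,0,3.5],"roll":0,"grip":0},
    {"xyz":[0,0,3.5],"roll":0,"grip":0},
    {"xyz":[0,0,3.5],"roll":0,"grip":0},
    {"xyz":[0,0,3.5],"roll":0,"grip":0}
  ]
}}

```text
time_s: 15.97
position: [0.5273, -0.3443, 0.1119]
tcp_rot: [[-0.32, 0.947, -0.0], [0.947, 0.32, 0.0], [0.0, -0.0, -1.0]]
force: [0.9, -0.6, -0.5]
opening: 0.158
grasp_force: 30.0
```

Request:
{"fn": "move_arm", "kwargs": {
  "increments": [
    {"xyz":[0,0,5],"roll":0,"grip":0},
    {"xyz":[0,0,5],"roll":0,"grip":0},
    {"xyz":[0,0,5],"roll":0,"grip":0},
    {"xyz":[0,0,0],"roll":0,"grip":0},
    {"xyz":[0,0,0],"roll":0,"grip":0}
  ]
}}

```text
time_s: 16.38
position: [0.5272, -0.3442, 0.0969]
tcp_rot: [[-0.32, 0.947, -0.001], [0.947, 0.32, 0.001], [0.001, -0.001, -1.0]]
force: [-0.6, 0.3, -1.0]
opening: 0.163
grasp_force: 30.0
```

In the hole with no contact force. Down the last 13 mm gently, then release.

Request:
{"fn": "move_arm", "kwargs": {
  "increments": [
    {"xyz":[0,0,4],"roll":0,"grip":0},
    {"xyz":[0,0,4],"roll":0,"grip":0},
    {"xyz":[0,0,3],"roll":0,"grip":0},
    {"xyz":[0,0,2],"roll":0,"grip":0},
    {"xyz":[0,0,0],"roll":0,"grip":0}
  ]
}}

```text
time_s: 16.8
position: [0.5271, -0.3441, 0.0838]
tcp_rot: [[-0.32, 0.947, -0.001], [0.947, 0.32, 0.001], [0.001, -0.001, -1.0]]
force: [0.3, -0.4, -0.0]
opening: 0.159
grasp_force: 30.0
```

Request:
{"fn": "move_arm", "kwargs": {
  "increments": [
    {"xyz":[0,0,0.5],"roll":0,"grip":0},
    {"xyz":[0,0,0],"roll":0,"grip":0},
    {"xyz":[0,0,0],"roll":0,"grip":0}
  ]
}}

```text
time_s: 17.05
position: [0.5275, -0.3445, 0.0841]
tcp_rot: [[-0.32, 0.947, 0.0], [0.947, 0.32, -0.0], [-0.0, 0.0, -1.0]]
force: [-0.3, 0.7, -1.0]
opening: 0.16
grasp_force: 30.0
```

Request:
{"fn": "move_arm", "kwargs": {
  "increments": [
    {"xyz":[0,0,0.8],"roll":0,"grip":0},
    {"xyz":[0,0,0],"roll":0,"grip":0},
    {"xyz":[0,0,0],"roll":0,"grip":55},
    {"xyz":[0,0,0],"roll":0,"grip":55},
    {"xyz":[0,0,0],"roll":0,"grip":55}
  ]
}}

```text
time_s: 17.47
position: [0.5276, -0.3445, 0.0833]
tcp_rot: [[-0.32, 0.947, 0.0], [0.947, 0.32, -0.0], [-0.0, 0.0, -1.0]]
force: [0.4, 0.5, -0.0]
opening: 0.302
grasp_force: 0.0
```

Request:
{"fn": "move_arm", "kwargs": {
  "increments": [
    {"xyz":[0,0,0],"roll":0,"grip":55},
    {"xyz":[0,0,0],"roll":0,"grip":55},
    {"xyz":[0,0,0],"roll":0,"grip":55},
    {"xyz":[0,0,0],"roll":0,"grip":55}
  ]
}}

```text
time_s: 17.8
position: [0.5274, -0.3444, 0.0832]
tcp_rot: [[-0.32, 0.947, 0.0], [0.947, 0.32, -0.0], [-0.0, 0.0, -1.0]]
force: [0.3, -0.5, -0.7]
opening: 0.532
grasp_force: 0.0
```

Request:
{"fn": "move_arm", "kwargs": {
  "increments": [
    {"xyz":[0,0,-10],"roll":0,"grip":55},
    {"xyz":[0,0,-20],"roll":0,"grip":55},
    {"xyz":[0,0,-35],"roll":0,"grip":55},
    {"xyz":[0,0,-30],"roll":0,"grip":55},
    {"xyz":[0,0,-20],"roll":0,"grip":55}
  ]
}}

```text
time_s: 18.22
position: [0.5285, -0.3453, 0.2021]
tcp_rot: [[-0.32, 0.947, 0.004], [0.947, 0.32, -0.003], [-0.004, 0.002, -1.0]]
force: [0.5, -0.6, -0.1]
opening: 0.55
grasp_force: 0.0
```

```bash
python3 - <<'E'
from h import *
m,T,p,d=shot("wrist","w7.png"); P=cloud(m,T,d); s=bot.read_state(); print(s["position"],s["time_s"],s["opening"],s["joint_positions"])
Q=P.reshape(-1,3); Q=Q[~np.isnan(Q[:,0])]
k=Q[(Q[:,2]>.112)&(Q[:,2]<.14)&(np.hypot(Q[:,0]-.527,Q[:,1]+.345)<.03)]
print("key",cv2.minAreaRect((k[:,:2]*1000).astype(np.float32)),np.median(k[:,2]))
# handle & door from side camera
m,T,p,d=shot("side","s7.png"); Z=cloud(m,T,d).reshape(-1,3)
a=np.radians(-10.0); X=np.array([np.cos(a),np.sin(a)]);Y=np.array([-np.sin(a),np.cos(a)])
f=Z[(Z[:,2]>.06)&(Z[:,2]<.20)]; u=f[:,:2]@X; v=f[:,:2]@Y
h=(u>.49)&(u<.54)&(v>.06)&(v<.2); print("handle n",h.sum(),"u",np.percentile(u[h],[5,50,95]),"v",np.percentile(v[h],[5,50,95]),"z",np.percentile(f[h,2],[1,99]))
mu,mv=np.median(u[h]),np.median(v[h]); print("world",mu*X+mv*Y)
cw=np.array([.652,.018]); print("slot uv",cw@X,cw@Y)
E
```

```text
[ 0.53014402 -0.34672484  0.20587906] 18.2667 0.5500150350004137 [-4.32780932e+01  3.16511386e+01  8.23241602e+01  1.47818363e-03
  6.53558388e+01 -6.19710355e+01]
key ((527.5973510742188, -345.3787536621094), (12.832717895507812, 32.81026840209961), 18.56669807434082) 0.12142092151690705
handle n 115 u [0.52218839 0.52608418 0.5383504 ] v [0.10869341 0.11382589 0.11643552] z [0.08926359 0.1786292 ]
world [0.53785744 0.02074306]
slot uv 0.6389689877659549 0.13094515139305832
```

Key is back upright in its hole (top 0.1214, as at the start). Now to the handle.

```bash
python3 - <<'E'
from h import *
plan(.5397,.0171,.26,161.4,13,55,start=(.5274,-.3444,.1992,108.68))
E
```

```text
{"xyz":[26,9.8,-4.7],"roll":-0.071,"grip":55}, {"xyz":[25.3,11.6,-4.7],"roll":-0.071,"grip":55}, {"xyz":[24.4,13.4,-4.7],"roll":-0.071,"grip":55}, {"xyz":[23.4,15.1,-4.7],"roll":-0.071,"grip":55}, {"xyz":[22.2,16.7,-4.7],"roll":-0.071,"grip":55}
{"xyz":[21,18.2,-4.7],"roll":-0.071,"grip":55}, {"xyz":[19.7,19.7,-4.7],"roll":-0.071,"grip":55}, {"xyz":[18.2,21,-4.6],"roll":-0.071,"grip":55}, {"xyz":[16.7,22.3,-4.7],"roll":-0.07,"grip":55}, {"xyz":[15.1,23.4,-4.6],"roll":-0.071,"grip":55}
{"xyz":[13.4,24.4,-4.7],"roll":-0.07,"grip":55}, {"xyz":[11.6,25.3,-4.6],"roll":-0.071,"grip":55}, {"xyz":[9.8,26,-4.7],"roll":-0.07,"grip":55}
```

Request:
{"fn": "move_arm", "kwargs": {
  "increments": [
    {"xyz":[26,9.8,-4.7],"roll":-0.071,"grip":55},
    {"xyz":[25.3,11.6,-4.7],"roll":-0.071,"grip":55},
    {"xyz":[24.4,13.4,-4.7],"roll":-0.071,"grip":55},
    {"xyz":[23.4,15.1,-4.7],"roll":-0.071,"grip":55},
    {"xyz":[22.2,16.7,-4.7],"roll":-0.071,"grip":55}
  ]
}}

```text
time_s: 18.73
position: [0.5313, -0.2038, 0.2212]
tcp_rot: [[-0.632, 0.775, -0.002], [0.775, 0.632, 0.001], [0.002, -0.001, -1.0]]
force: [0.4, 0.0, -0.0]
opening: 0.549
grasp_force: 0.0
```

Request:
{"fn": "move_arm", "kwargs": {
  "increments": [
    {"xyz":[21,18.2,-4.7],"roll":-0.071,"grip":55},
    {"xyz":[19.7,19.7,-4.7],"roll":-0.071,"grip":55},
    {"xyz":[18.2,21,-4.6],"roll":-0.071,"grip":55},
    {"xyz":[16.7,22.3,-4.7],"roll":-0.07,"grip":55},
    {"xyz":[15.1,23.4,-4.6],"roll":-0.071,"grip":55}
  ]
}}

```text
time_s: 19.15
position: [0.536, -0.0648, 0.2445]
tcp_rot: [[-0.862, 0.508, -0.002], [0.508, 0.862, 0.001], [0.002, -0.0, -1.0]]
force: [-0.3, -0.3, 0.1]
opening: 0.548
grasp_force: 0.0
```

Request:
{"fn": "move_arm", "kwargs": {
  "increments": [
    {"xyz":[13.4,24.4,-4.7],"roll":-0.07,"grip":55},
    {"xyz":[11.6,25.3,-4.6],"roll":-0.071,"grip":55},
    {"xyz":[9.8,26,-4.7],"roll":-0.07,"grip":55},
    {"xyz":[0,0,0],"roll":0,"grip":55},
    {"xyz":[0,0,0],"roll":0,"grip":55}
  ]
}}

```text
time_s: 19.57
position: [0.5392, 0.0184, 0.2587]
tcp_rot: [[-0.948, 0.317, -0.001], [0.317, 0.948, -0.0], [0.001, -0.0, -1.0]]
force: [-0.5, -0.5, -0.5]
opening: 0.549
grasp_force: 0.0
```

Request:
{"fn": "move_arm", "kwargs": {
  "increments": [
    {"xyz":[0,0,0],"roll":0,"grip":55},
    {"xyz":[0,0,0],"roll":0,"grip":55}
  ]
}}

```text
time_s: 19.73
position: [0.5394, 0.0161, 0.2584]
tcp_rot: [[-0.947, 0.321, -0.001], [0.321, 0.947, -0.0], [0.001, -0.001, -1.0]]
force: [-0.5, 0.4, -0.1]
opening: 0.551
grasp_force: 0.0
```

```bash
python3 - <<'E'
from h import *
m,T,p,d=shot("wrist","w8.png"); P=cloud(m,T,d); s=bot.read_state(); R=np.array(s["tcp_rot"]); q=np.array(s["position"]); print(q,R.round(3).tolist(),s["time_s"],s["opening"])
L=(P-q)@R   # tool coordinates
k=(np.hypot(L[...,0],L[...,1])<.05)&(P[...,2]>.09)&(P[...,2]<.183); print(k.sum())
for lo,hi in [(.10,.13),(.13,.15),(.15,.165),(.165,.183)]:
    kk=k&(P[...,2]>lo)&(P[...,2]<=hi); print(lo,kk.sum(), np.percentile(L[kk][:,:2],[5,50,95],axis=0).round(4).tolist() if kk.sum() else "")
E
```

```text
[0.53952837 0.01595246 0.25845407] [[-0.947, 0.321, -0.001], [0.321, 0.947, -0.0], [0.001, -0.0, -1.0]] 19.7833 0.547950902641426
2108
0.1 340 [[-0.0379, -0.017], [-0.0324, 0.0095], [0.0074, 0.0303]]
0.13 234 [[-0.0375, -0.0177], [-0.0322, 0.0031], [0.0076, 0.0298]]
0.15 291 [[-0.033, -0.0171], [-0.0323, 0.0107], [0.0073, 0.0351]]
0.165 1149 [[-0.0444, -0.0165], [-0.033, 0.0018], [0.0042, 0.0292]]
```

View pics/w8.png

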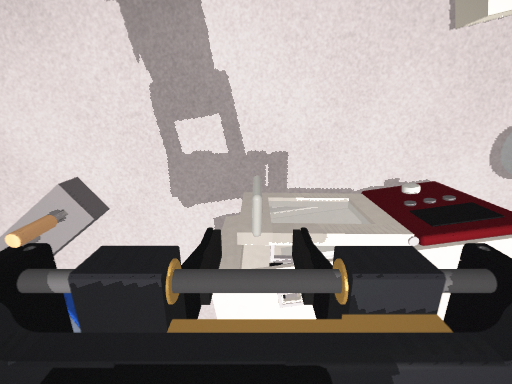

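The bar (257,180–235) lies midway between the open fingers, with the door ajar behind it. Descending and gripping.

Request:
{"fn": "move_arm", "kwargs": {
  "increments": [
    {"xyz":[2,0,20],"roll":0,"grip":55},
    {"xyz":[0,0,30],"roll":0,"grip":55},
    {"xyz":[0,0,30],"roll":0,"grip":55},
    {"xyz":[0,0,27],"roll":0,"grip":55},
    {"xyz":[0,0,15],"roll":0,"grip":55}
  ]
}}

```text
time_s: 20.2
position: [0.536, 0.0167, 0.1339]
tcp_rot: [[-0.947, 0.321, -0.005], [0.321, 0.947, 0.001], [0.005, -0.001, -1.0]]
force: [-0.3, -0.1, 1.1]
opening: 0.551
grasp_force: 0.0
```

Request:
{"fn": "move_arm", "kwargs": {
  "increments": [
    {"xyz":[0,0,0],"roll":0,"grip":0},
    {"xyz":[0,0,0],"roll":0,"grip":0},
    {"xyz":[0,0,0],"roll":0,"grip":0},
    {"xyz":[0,0,0],"roll":0,"grip":0},
    {"xyz":[0,0,0],"roll":0,"grip":0}
  ]
}}

```text
time_s: 20.62
position: [0.5389, 0.0174, 0.1384]
tcp_rot: [[-0.948, 0.319, 0.003], [0.319, 0.948, -0.001], [-0.003, 0.0, -1.0]]
force: [0.3, 1.2, -0.4]
opening: 0.254
grasp_force: 0.0
```

Request:
{"fn": "move_arm", "kwargs": {
  "increments": [
    {"xyz":[0,0,0],"roll":0,"grip":0},
    {"xyz":[0,0,0],"roll":0,"grip":0},
    {"xyz":[0,0,0],"roll":0,"grip":0},
    {"xyz":[0,0,0],"roll":0,"grip":0}
  ]
}}

```text
time_s: 20.95
position: [0.5378, 0.0171, 0.1378]
tcp_rot: [[-0.948, 0.319, 0.0], [0.319, 0.948, -0.001], [-0.001, -0.001, -1.0]]
force: [-2.2, -3.0, 6.0]
opening: 0.104
grasp_force: 30.0
```

Gripped the bar (30 N). Swinging the door about the hinge at (0.6305, 0.1553): each 0.1 rad row is (15.8, 5.2) mm with roll +0.1.

Request:
{"fn": "move_arm", "kwargs": {
  "increments": [
    {"xyz":[8,2.4,0],"roll":0.05,"grip":0},
    {"xyz":[8,2.4,0],"roll":0.05,"grip":0},
    {"xyz":[8,2.4,0],"roll":0.05,"grip":0}
  ]
}}

```text
time_s: 21.2
position: [0.5185, 0.0323, 0.1378]
tcp_rot: [[-0.888, 0.459, 0.001], [0.459, 0.888, -0.002], [-0.002, -0.001, -1.0]]
force: [-1.5, -3.1, 5.5]
opening: 0.106
grasp_force: 30.0
```

Request:
{"fn": "move_arm", "kwargs": {
  "increments": [
    {"xyz":[12,3.7,0],"roll":0.075,"grip":0},
    {"xyz":[12,3.7,0],"roll":0.075,"grip":0},
    {"xyz":[12,3.7,0],"roll":0.075,"grip":0},
    {"xyz":[12,3.7,0],"roll":0.075,"grip":0}
  ]
}}

```text
time_s: 21.53
position: [0.4868, 0.0718, 0.1378]
tcp_rot: [[-0.712, 0.702, 0.002], [0.702, 0.712, -0.001], [-0.002, 0.001, -1.0]]
force: [0.6, -2.6, 4.8]
opening: 0.108
grasp_force: 30.0
```

Request:
{"fn": "move_arm", "kwargs": {
  "increments": [
    {"xyz":[12,3.7,0],"roll":0.075,"grip":0},
    {"xyz":[12,3.7,0],"roll":0.075,"grip":0},
    {"xyz":[12,3.7,0],"roll":0.075,"grip":0},
    {"xyz":[12,3.7,0],"roll":0.075,"grip":0}
  ]
}}

```text
time_s: 21.87
position: [0.4687, 0.1187, 0.1378]
tcp_rot: [[-0.472, 0.881, 0.003], [0.881, 0.472, -0.0], [-0.002, 0.003, -1.0]]
force: [1.8, -1.9, 3.0]
opening: 0.107
grasp_force: 30.0
```

Request:
{"fn": "move_arm", "kwargs": {
  "increments": [
    {"xyz":[12,3.7,0],"roll":0.075,"grip":0},
    {"xyz":[12,3.7,0],"roll":0.075,"grip":0},
    {"xyz":[12,3.7,0],"roll":0.075,"grip":0},
    {"xyz":[12,3.7,0],"roll":0.075,"grip":0},
    {"xyz":[8,2.4,0],"roll":0.05,"grip":0}
  ]
}}

```text
time_s: 22.28
position: [0.4666, 0.1776, 0.1378]
tcp_rot: [[-0.143, 0.99, 0.005], [0.99, 0.143, 0.001], [-0.0, 0.005, -1.0]]
force: [2.7, -2.1, 1.7]
opening: 0.104
grasp_force: 30.0
```

Request:
{"fn": "move_arm", "kwargs": {
  "increments": [
    {"xyz":[0,0,0],"roll":0,"grip":0},
    {"xyz":[0,0,0],"roll":0,"grip":0},
    {"xyz":[0,0,0],"roll":0,"grip":0},
    {"xyz":[0,0,0],"roll":0,"grip":40},
    {"xyz":[0,0,0],"roll":0,"grip":40}
  ]
}}

```text
time_s: 22.7
position: [0.4634, 0.1761, 0.1367]
tcp_rot: [[-0.145, 0.989, -0.002], [0.989, 0.145, 0.0], [0.0, -0.002, -1.0]]
force: [-0.2, 0.5, -1.2]
opening: 0.183
grasp_force: 0.0
```

Request:
{"fn": "move_arm", "kwargs": {
  "increments": [
    {"xyz":[0,0,0],"roll":0,"grip":40},
    {"xyz":[0,0,0],"roll":0,"grip":40},
    {"xyz":[0,0,0],"roll":0,"grip":40},
    {"xyz":[0,0,0],"roll":0,"grip":40}
  ]
}}

```text
time_s: 23.03
position: [0.4633, 0.1764, 0.1365]
tcp_rot: [[-0.145, 0.989, -0.002], [0.989, 0.145, -0.0], [0.0, -0.002, -1.0]]
force: [0.4, 0.1, -0.1]
opening: 0.388
grasp_force: 0.0
```

Request:
{"fn": "move_arm", "kwargs": {
  "increments": [
    {"xyz":[0,0,-15],"roll":0,"grip":40},
    {"xyz":[0,0,-30],"roll":0,"grip":40},
    {"xyz":[0,0,-35],"roll":0,"grip":40},
    {"xyz":[0,0,-35],"roll":0,"grip":40},
    {"xyz":[0,0,-15],"roll":0,"grip":40}
  ]
}}

```text
time_s: 23.45
position: [0.466, 0.177, 0.271]
tcp_rot: [[-0.146, 0.989, 0.006], [0.989, 0.146, 0.001], [0.0, 0.006, -1.0]]
force: [1.2, 0.4, 0.1]
opening: 0.402
grasp_force: 0.0
```

Request:
{"fn": "move_arm", "kwargs": {
  "increments": [
    {"xyz":[0,0,0],"roll":0,"grip":40},
    {"xyz":[0,0,0],"roll":0,"grip":40},
    {"xyz":[0,0,0],"roll":0,"grip":40},
    {"xyz":[0,0,0],"roll":0,"grip":40},
    {"xyz":[0,0,0],"roll":0,"grip":40}
  ]
}}

```text
time_s: 23.87
position: [0.4632, 0.1764, 0.2653]
tcp_rot: [[-0.145, 0.989, -0.004], [0.989, 0.145, -0.001], [0.0, -0.004, -1.0]]
force: [-0.2, 0.5, 0.2]
opening: 0.402
grasp_force: 0.0
```

```bash
python3 - <<'E'
from h import *
m,T,p,d=shot("side","s9.png"); Z=cloud(m,T,d).reshape(-1,3); m,T,p2,d=shot("scene","c9.png")
cv2.imwrite("pics/fin.png",cv2.resize(np.vstack([p,p2])[:,:,::-1],(400,600),interpolation=cv2.INTER_AREA))
f=Z[(Z[:,2]>.06)&(Z[:,2]<.165)]; H=np.array([.6305,.1553]); r=f[:,:2]-H; n=np.hypot(*r.T)
k=(n>.05)&(n<.185)&(r[:,0]<-.03); ang=np.degrees(np.arctan2(r[k,1],r[k,0])); print("door pts",k.sum(),np.percentile(ang%360,[10,50,90]))
s=bot.read_state(); print(s["position"],s["time_s"],s["force"])
E
```

```text
door pts 1395 [182.25387506 185.50541783 187.1249442 ]
[0.46371189 0.17643597 0.26576663] 23.9667 [ 0.40592499 -0.35411647 -0.19382015]
```

View pics/fin.png

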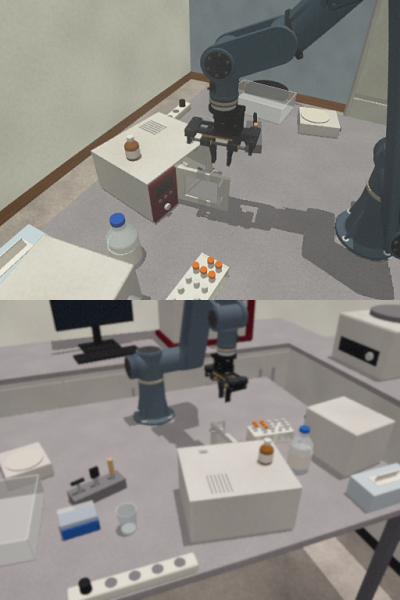

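The picture shows the door wide open at about 1.3 rad (side view 205,185), and the key with the other two tools standing in the block (scene view 95,480). Everything else is in place and the gripper is clear.

```bash
python3 -c "
from rig import bot
print(bot.hand_in())"
```

```text
the job is handed in; nothing more can be done
None
```

The door was released at about 8 N on the hook and now stands open at about 1.3 rad. The key is upright in its own hole again, nothing else looks moved, and the job was handed in at 24 s.

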